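# Third hand: press a sound ankle block against the sprung stop

## Robot

A 7-joint arm with a two-finger parallel gripper is mounted at the origin on the work surface. World frame = base frame: x ahead of the robot, y to its left, z up, the work surface at z = 0. Lengths are in m, angles in rad, forces in N, time in s.
With the tool pointing down it reaches from about 0.4 to 0.925 m from the base axis. Payload 4.1 kg.
Tool frame: the origin (TCP) lies at the very end of the fingers, on their centre line; the grasp point (between the pads) lies 19 mm behind it; z points along the fingers, x is the direction in which the jaws open and shut, and the axes are right-handed (so a half turn about z gives the same grasp; the last joint's range is limited). The gripper opens to 85 mm and grips with 20 to 120 N. Pads are 22 mm wide; open, the fingers measure 114 mm over their backs; the gripper's body (76 mm by 85 mm) begins 54 mm behind the grasp point. The pads swing forward as they close: fully open they stand 13 mm farther back than shut.
Start: joints at [-1.295, 0.398, 0.045, 1.537, -0.019, 1.207, -0.051], TCP at [0.238, 0.605, 0.231] pointing down, gripper open.
Joint ranges: [-2.82, 2.82], [-0.49, 2.23], [-1.37, 1.46], [0, 2.46], [-1.36, 4.5], [0.23, 2], [-2.94, 2.94]. Speed limits (rad/s): [2.57, 2.57, 3.14, 3.14, 3.14, 3.14, 3.14].

## Interface

Orientations are given as a unit quaternion [x, y, z, w].
In Python, from station import env gives the robot as it stands.
- The arm moves only by the tool step_arm, never from a script. Its argument "rows" is a list of rows, each an object of numbers: "tx", "ty", "tz": the shift along the tool's x, y, z in cm; "ax", "ay", "az": the turn, a rotation vector about the tool's x, y, z in degrees. A call has 1 to 20 rows; each row shifts and turns the pose as measured when the row begins, along the tool's axes as they then stand; what a row does not reach is not made up. A row lasts 1/8 s, in which the tool goes at most 62.5 mm and 10.7 degrees, less where a joint would pass 70% of its speed; a pose out of reach is approached as far as the arm can. A call with a gripper value outside its range is refused whole. "jaw" is the finger opening in cm, from 0 to 8.54, set as the call begins (left out, the last holds). The fingers move at their own pace and stop on an object; "squeeze" is the grip in N (left out, the last holds). Time passes only in rows, so rows that do not move let the fingers close. It gives the time, the measured TCP pose, the force and the opening at its end, in the units of the state.
- env.get_obs(): the state, without advancing time (a new reading comes with each control period).
- env.read_camera(name): name is "scene" or "top"; returns a dict with "frame" (480x640x3 uint8, red, green, blue), "K" (3x3 intrinsics, pixels), "R" (3x3) and "t" (3): a world point X has camera coordinates R X + t. Camera axes: x right, y down, z forward; pixel columns grow to the right and rows downward; lengths in m; the calibration is good to about 2 mm. A picture is of the moment at which its call begins. There is no depth.
- env.job_done(): hands the job in, once; it reports no verdict.
Trained networks look in a picture, given as the dict that the camera call returned (one of the last four; its "shot" number tells which), for a name from the list of things; names that differ only in an ending like _2 or _b are one class to them, and where a whole thing is asked for, a point or a joint stands for the part that bears it (a point fixed in the world has none). Each returns a list of dicts, best first, with "conf" (0 to 1); they miss things now and then, are a little off and sometimes report something else, mostly with a low value. They report only what shows in the picture. A call takes as long as a camera call. They do not tell look-alikes from the thing itself.
- env.find_in(picture, query): "extent" ([left, top, right, bottom] in pixels, round what is visible of it).
- env.place_of(picture, query): "point" ([column, row] in pixels: a listed point, or the origin of a listed thing).
The state is a dict: "t": time; "joint_pos": joint angles; "qvel": joint speeds; "tau": joint torques, N m; "tool_pos": TCP position; "ee_rot": TCP orientation; "wrist_force": force on the tool from outside, world axes, zero at the start; "ft_torque": the same for the moment, N m; "grip_width": opening from 0.0 (shut) to 1.0 (fully open).
Only numpy, scipy, OpenCV 4.12 (cv2) and the standard library are available. Lean on these libraries where they do the work, as an engineer would, in place of code of your own. Each camera call takes 0.05 s, during which the arm holds its last target.

## Task

One of the three wooden ankle blocks has a corner broken off: put it in the scrap tray first. Then set one of the two whole blocks lengthwise on the base plate of the jig, flat, square and centred between the two scribed lines, and push its end against the sprung stop until the pointer stands between the two marks, without ramming the stop to the end of its travel. Finish while still holding it pressed like that, so that someone can fasten it; leave the other whole block and the things lying around where they are.

Things in the scene. Friction and masses are not known exactly. Their poses are not given: they have to be found in the camera images.
- block_a: A whole wooden ankle block, 80 mm long (x), 38 mm wide (y); 30 mm high at its two ends, with a raised middle 50 mm long that makes it 42 mm high there; flat vertical sides all along its length, a steel-rimmed bore in the middle of its top. About 90 g. Origin: centre of its underside. Either end may go against the stop.
- block_b: The other whole wooden ankle block, the same as block_a: 80 mm long (x), 38 mm wide (y); 30 mm high at its two ends, with a raised middle 50 mm long that makes it 42 mm high there; flat vertical sides all along its length, a steel-rimmed bore in the middle of its top. About 90 g. Origin: centre of its underside. Either end may go against the stop.
- block_broken: The broken block: like the whole ones (80 x 38 x 42 mm, origin at the centre of the whole shape's underside), but the corner at its +x, +y end is missing: beyond x = +12 mm only the half with y below about -2 mm is left. Full width (38 mm) from x = -40 to +12 mm; 42 mm high from x = -25 to +25 mm; best gripped across y near x = -10 mm. About 75 g.
- scrap_tray: Blue-painted open sheet-metal tray, fixed to the bench, 120 mm (x) by 170 mm (y), 40 mm high, walls and floor 4 mm thick. Origin: centre of its underside.
- jig: Holding jig fixed to the bench. Base plate 130 mm wide (y), top at z = 12 mm, from x = -120 to +170 mm; the block stands on it between two scribed lines (y = -20.5, +20.5 mm) and is pushed along +x. Green spring housing at x = 105 to 165 mm, 80 mm wide, top at 50 mm, with two black marks on a white gauge face. Origin: on the centre line at bench height, z up.
- stop_plate: Upright steel plate of the sprung stop, 80 mm wide (y), 44 mm high, 10 mm thick, top 58 mm over the bench. Axes as the jig's. Origin: middle of the lower edge of its front face, 14 mm over the bench; the block's end is pushed against this face (at rest at x = 30 mm in the jig's frame). It moves with the stop.
- stop (a joint): How far the stop is pushed back along the jig's +x, in m: 0 at rest, 0.060 at the end of its travel. A spring of 300 N/m resists (10 N at 0.033). A black pointer on the stop lies over the gauge face: its tip is at the first mark at 0.023 (7 N) and at the second at 0.043 (13 N).
- mallet: Bystander: a hammer lying on the bench, about 0.3 m long.
- jar: Bystander: a closed amber glass jar, 60 mm across, 85 mm high.
- pliers: Bystander: pliers with blue grips lying on the bench, 150 mm long.
Not all that is in view belongs to the job. What is shaped like the block_a but green or purple is not meant.

How it is judged:
On the way:
1. the broken block lies in the scrap tray, let go (x of block_broken in the frame of scrap_tray between -0.056 and 0.056 m and y of block_broken in the frame of scrap_tray between -0.081 and 0.081 m and height (world z) of block_broken below 0.04 m and contact force between the fingers and block_broken below 0.1 N and linear speed of block_broken below 0.02 m/s), for 0.2 s.
At the end, for the whole second after the job is handed in: Through the last second: the broken block lies let go in the tray; a whole block, in the fingers, is down on the base plate (5 mm), centred (10 mm) and square (0.12 rad), pressed end-on on the stop plate with 5.5 to 14.5 N, the stop between its marks (23 to 43 mm) (all of step 1 and value of joint stop between 0.023 and 0.043 m and ((y of block_a in the frame of jig between -0.01 and 0.01 m and z of block_a in the frame of jig between 0.008 and 0.017 m and angle between the x axis of block_a and the x axis of jig, either way round below 0.12 rad and angle between block_a's own z axis and vertical below 0.1 rad and contact force between block_a and stop_plate between 5.5 and 14.5 N and contact force between the fingers and block_a above 1.5 N) or (y of block_b in the frame of jig between -0.01 and 0.01 m and z of block_b in the frame of jig between 0.008 and 0.017 m and angle between the x axis of block_b and the x axis of jig, either way round below 0.12 rad and angle between block_b's own z axis and vertical below 0.1 rad and contact force between block_b and stop_plate between 5.5 and 14.5 N and contact force between the fingers and block_b above 1.5 N))); the arm keeps its last pose, push and grip.
It fails at once if the stop rammed to the end of its travel (past 56 mm) (value of joint stop above 0.056 m).
It fails at once if the other whole block moved too (both whole blocks more than 30 mm from their starts) (distance of each of block_a, block_b from where it was at the start of the episode above 0.03 m).
It fails at once if the mallet disturbed (moved more than 30 mm) (distance of mallet from where it was at the start of the episode above 0.03 m).
It fails at once if the jar disturbed (moved more than 30 mm) (distance of jar from where it was at the start of the episode above 0.03 m).
It fails at once if the pliers disturbed (moved more than 30 mm) (distance of pliers from where it was at the start of the episode above 0.03 m).
It also fails if it takes over 54 s, if anything falls off the work surface, if the arm or the gripper's body presses on something with over 40 N, if the wrist force passes 120 N, or if a joint passes its speed limit or range.

## Working session

There is one attempt and no reset: what is moved stays moved. The work goes in short steps, Python scripts to look and compute and a tool call to move; the robot and the scene stay as the last step left them, time stands still between calls to the robot, and variables do not carry over. Pictures are saved under pics/ and viewed, and the job is handed in when it is done.

Besides the shell and the picture viewer there is one more tool, called after ">>>" by a JSON object that holds its "op" and its "data", one argument or row to a line. step_arm: Moves the arm, as the interface text tells. Its arguments: {"type":"object","properties":{"rows":{"type":"array"},"jaw":{"type":"number"},"squeeze":{"type":"number"}},"required":["rows"]}

```bash
ls; mkdir -p pics; cat > h.py <<'E'
import numpy as np, cv2, json
from station import env
def shot(n,fn=None):
    p=env.read_camera(n)
    if fn: cv2.imwrite('pics/'+fn,cv2.cvtColor(p['frame'],cv2.COLOR_RGB2BGR))
    return p
def ray(p,uv,z):
    K,R,t=map(np.array,(p['K'],p['R'],p['t']))
    d=R.T@np.linalg.inv(K)@np.array([uv[0],uv[1],1.]); c=-R.T@t
    return c+d*(z-c[2])/d[2]
def proj(p,X):
    K,R,t=map(np.array,(p['K'],p['R'],p['t'])); X=np.atleast_2d(X)
    q=(R@X.T).T+t; q=(K@q.T).T; return q[:,:2]/q[:,2:]
E
python3 - <<'E'
from h import *
o=env.get_obs(); print({k:np.round(v,3).tolist() for k,v in o.items()})
for n in('scene','top'):
    p=shot(n,n+'0.png')
    print(n,np.round(p['K'],1).tolist(),np.round(-np.array(p['R']).T@p['t'],3),np.round(p['R'],2).tolist())
    for q in('block_a','block_broken','scrap_tray','jig','stop_plate','mallet','jar','pliers'):
        try:
            print(q,[(np.round(d['point']).tolist(),round(d['conf'],2)) for d in env.place_of(p,q)],[(np.round(d['extent']).tolist(),round(d['conf'],2)) for d in env.find_in(p,q)])
        except Exception as e: print(q,e)
E
```

```text
pics
{'t': 0.0, 'joint_pos': [-1.295, 0.399, 0.045, 1.538, -0.019, 1.207, -0.051], 'qvel': [-0.001, 0.001, 0.001, -0.001, 0.0, 0.001, -0.0], 'tau': [-0.0, -47.513, 1.364, -25.423, 0.011, 0.009, 0.0], 'tool_pos': [0.238, 0.604, 0.23], 'ee_rot': [0.826, 0.563, -0.001, 0.001], 'wrist_force': [0.215, 0.273, 0.892], 'ft_torque': [-0.021, -0.014, -0.02], 'grip_width': 0.998}
scene [[605.2, 0.0, 315.2], [0.0, 605.2, 241.6], [0.0, 0.0, 1.0]] [1.711 0.158 1.26 ] [[-0.13, 0.99, 0.02], [0.71, 0.1, -0.7], [-0.7, -0.08, -0.71]]
block_a [([239.0, 245.0], 0.83), ([206.0, 240.0], 0.81), ([187.0, 270.0], 0.79), ([246.0, 212.0], 0.56)] [([236.0, 194.0, 254.0, 224.0], 0.72), ([168.0, 254.0, 201.0, 280.0], 0.65), ([190.0, 224.0, 217.0, 248.0], 0.61), ([267.0, 225.0, 282.0, 255.0], 0.47)]
block_broken [([276.0, 243.0], 0.69), ([247.0, 284.0], 0.31)] [([268.0, 225.0, 285.0, 254.0], 0.76)]
scrap_tray [([246.0, 284.0], 0.88)] [([212.0, 254.0, 283.0, 302.0], 0.95)]
jig [([360.0, 262.0], 0.61)] [([315.0, 227.0, 393.0, 312.0], 0.77)]
stop_plate [([355.0, 268.0], 0.71)] [([338.0, 254.0, 372.0, 284.0], 0.66)]
ma
[... 343 characters left out ...]
], 0.97), ([393.0, 252.0], 0.95), ([428.0, 255.0], 0.91), ([434.0, 207.0], 0.75)] [([378.0, 233.0, 400.0, 262.0], 0.93), ([423.0, 196.0, 453.0, 221.0], 0.77), ([386.0, 283.0, 407.0, 314.0], 0.6), ([420.0, 239.0, 440.0, 271.0], 0.56)]
block_broken [([351.0, 256.0], 0.67)] [([342.0, 242.0, 367.0, 271.0], 0.55)]
scrap_tray [([367.0, 198.0], 0.93)] []
jig [([262.0, 243.0], 0.59)] [([228.0, 182.0, 301.0, 290.0], 0.7)]
stop_plate [([265.0, 232.0], 0.85)] [([253.0, 201.0, 288.0, 237.0], 0.92)]
mallet [([493.0, 280.0], 0.7)] [([467.0, 230.0, 512.0, 323.0], 0.97)]
jar [([164.0, 200.0], 0.83)] [([142.0, 181.0, 171.0, 210.0], 0.65)]
pliers [([131.0, 251.0], 0.72)] [([117.0, 230.0, 156.0, 284.0], 0.57)]
```

View pics/scene0.png

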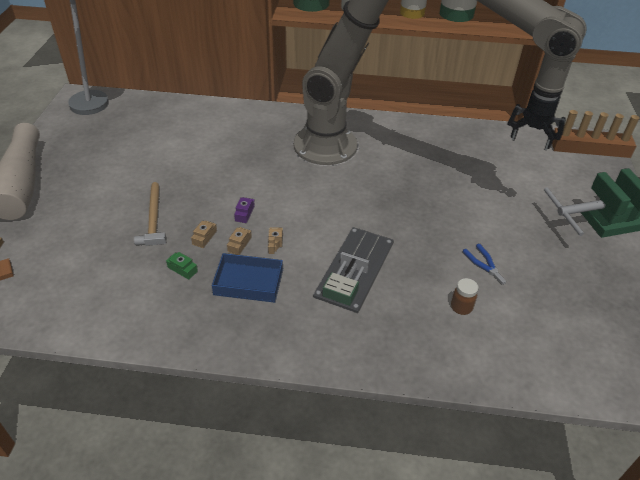

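View pics/top0.png

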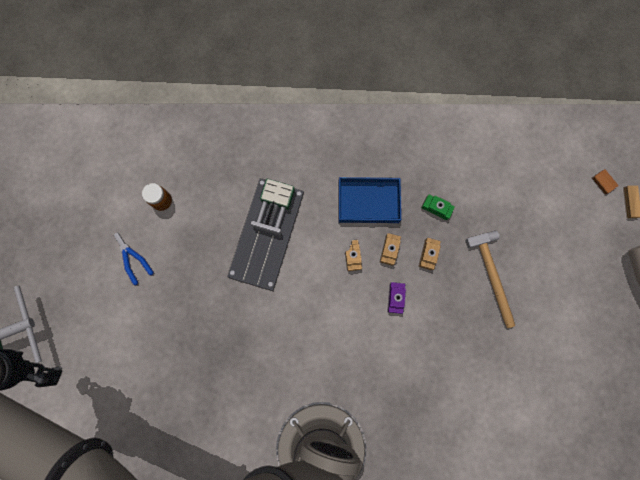

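```bash
python3 - <<'E'
import cv2
a=cv2.imread('pics/top0.png')[175:330,215:475]; cv2.imwrite('pics/top0c.png',cv2.resize(a,None,fx=3,fy=3,interpolation=cv2.INTER_CUBIC))
a=cv2.imread('pics/scene0.png')[180:320,160:400]; cv2.imwrite('pics/scene0c.png',cv2.resize(a,None,fx=3.3,fy=3.3,interpolation=cv2.INTER_CUBIC))
E
```

```text
(no output)
```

View pics/top0c.png

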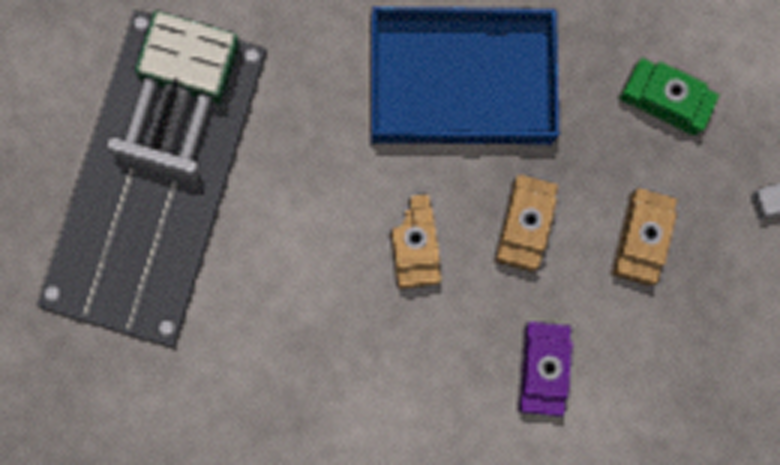

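View pics/scene0c.png

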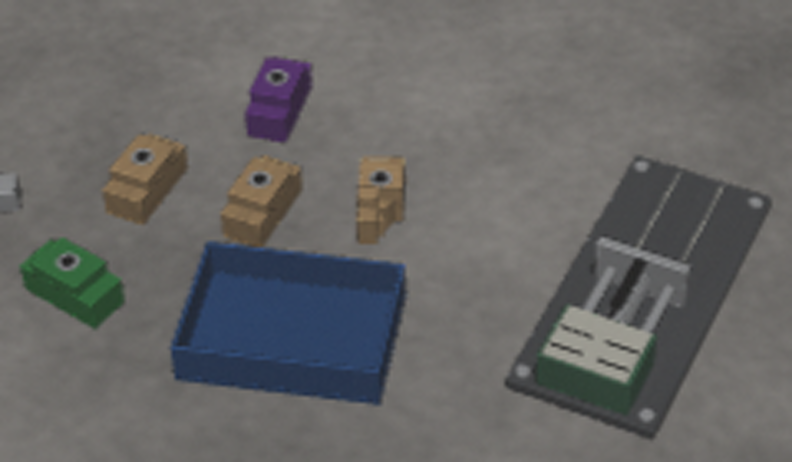

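Candidates, in top-view pixels: tan blocks at (353,255), (392,249) and (430,253), plus a green look-alike at (438,207) and a purple one at (398,298). The block at (353,255) is missing its far-left corner, so it is the broken one. The whole block I'll use is (392,249). Next I'll fit poses for these.

```bash
cat > fit.py <<'E'
from h import *
from scipy.optimize import least_squares, minimize
def pts(pose,P):
    x,y,a=pose; c,s=np.cos(a),np.sin(a); P=np.array(P,float)
    return np.c_[x+c*P[:,0]-s*P[:,1], y+s*P[:,0]+c*P[:,1], P[:,2]]
def box(x0,x1,y0,y1,z0,z1): return np.array([[x,y,z] for x in(x0,x1) for y in(y0,y1) for z in(z0,z1)])
WH=[box(-.04,.04,-.019,.019,0,.03),box(-.025,.025,-.019,.019,0,.042)]
BR=[box(-.04,.012,-.019,.019,0,.03),box(-.025,.012,-.019,.019,0,.042),box(-.04,.04,-.019,-.002,0,.03),box(-.025,.025,-.019,-.002,0,.042)]
S=4
def sil(p,pose,shape,roi,z0=0):
    x0,y0,x1,y1=roi; m=np.zeros(((y1-y0)*S,(x1-x0)*S),np.uint8)
    for b in shape:
        b=b+[0,0,z0]
        q=(proj(p,pts(pose,b))-[x0,y0]+.5)*S
        cv2.fillConvexPoly(m,cv2.convexHull(q.astype(np.float32)).round().astype(np.int32),1)
    return cv2.resize(m.astype(np.float32),None,fx=1/S,fy=1/S,interpolation=cv2.INTER_AREA)
def tan(fr):
    hsv=cv2.cvtColor(fr,cv2.COLOR_RGB2HSV); h,s,v=[hsv[...,i].astype(int) for i in range(3)]
    return ((h>8)&(h<25)&(s>85)&(v>50)).astype(np.uint8)
def fitblock(ps,guess,shape,z0=0,verbose=1):
    ms=[]
    for p in ps:
        c=proj(p,[guess[0],guess[1],.02+z0])[0]; r=26
        roi=[int(c[0]-r),int(c[1]-r),int(c[0]+r),int(c[1]+r)]
        m=tan(p['frame'])[roi[1]:roi[3],roi[0]:roi[2]]
        m=cv2.morphologyEx(m,cv2.MORPH_CLOSE,np.ones((7,7)))
        n,l,st,cen=cv2.connectedComponentsWithStats(m)
        d=[np.hypot(*(cen[i]-r))-.0*st[i,4] if st[i,4]>60 else 99 for i in range(1,n)]
        m=(l==1+int(np.argmin(d))).astype(np.float32); ms.append((p,roi,m))
    def cost(v): return sum(np.abs(sil(p,v,shape,roi,z0)-m).sum()/m.sum() for p,roi,m in ms)
    best=None
    for a in guess[2]:
        f=minimize(cost,[guess[0],guess[1],a],method='Nelder-Mead',options=dict(initial_simplex=np.array([guess[0],guess[1],a])+np.array([[0,0,0],[.01,0,0],[0,.01,0],[0,0,.2]]),xatol=2e-4,fatol=1e-4))
        if best is None or f.fun<best.fun: best=f
    return best.x,best.fun
E
python3 - <<'E'
from fit import *
T=shot('top');C=shot('scene')
for n,uv,s in(('broken',(352,256),BR),('mid',(392,249),WH),('right',(430,253),WH)):
    g=ray(T,uv,.03)
    for nm,ps in(('both',[T,C]),('top',[T]),('scene',[C])):
        print(n,nm,*[np.round(v,4) for v in fitblock(ps,[g[0],g[1],[-.25,0,.25]],s)])
cor=[(-.12,.065,.012),(-.12,-.065,.012),(.17,-.065,.012),(.17,.065,.012)]
tu=np.array([(38,303),(176,348),(266,48),(130,8)])/3+[215,175]
cu=np.array([(638,155),(770,200),(652,437),(506,383)])/3.3+[160,180]
# scene: robot's left(+y) = right in image
cu=cu[[1,0,3,2]]
f=lambda v:np.r_[(proj(T,pts(v,cor))-tu).ravel(),(proj(C,pts(v,cor))-cu).ravel()]
r=least_squares(f,[.5,.1,.0]);print('jig',r.x.round(4),np.round(r.fun,1))
tr=[(-.06,.085,.04),(-.06,-.085,.04),(.06,-.085,.04),(.06,.085,.04)]
tt=np.array([(371,143),(556,143),(556,8),(371,8)])/3+[215,175]
f=lambda v:(proj(T,pts(v,tr))-tt).ravel()
r=least_squares(f,[.5,-.1,.0]);print('tray',r.x.round(4),np.round(r.fun,1))
for q,z in(('mallet',.015),('jar',.0),('pliers',.01)):
    print(q,[ray(T,d['point'],z).round(3) for d in env.place_of(T,q)[:1]])
E
```

```text
broken both [ 0.5031 -0.088   0.1665] 0.3381
broken top [ 0.5025 -0.0877  0.1276] 0.1263
broken scene [ 0.5037 -0.089   0.1916] 0.1789
mid both [ 0.5183 -0.1919 -0.2096] 0.5652
mid top [ 0.5184 -0.1914 -0.27  ] 0.1024
mid scene [ 0.5147 -0.1979 -0.0052] 0.3823
right both [ 0.5045 -0.2994 -0.233 ] 0.3927
right top [ 0.5047 -0.2985 -0.2807] 0.1073
right scene [ 0.5032 -0.3027 -0.0712] 0.2336
jig [ 0.5426  0.1552 -0.2895] [-0.8  0.2 -0.7 -1.3 -0.1 -1.3  0.7 -0.7  0.4 -1.2 -1.1 -0.6 -0.7 -1.
  0.7 -1.3]
tray [ 0.6495 -0.136  -0.0104] [-0.2 -1.3  0.8 -0.9 -0.3  1.4 -0.4  0.9]
mallet [array([ 0.435, -0.466,  0.015])]
jar [array([0.668, 0.441, 0.   ])]
pliers [array([0.511, 0.519, 0.01 ])]
```

```bash
cat > ov.py <<'E'
from fit import *
def overlay(p,items,roi,k,fn):
    x0,y0,x1,y1=roi; im=cv2.cvtColor(p['frame'],cv2.COLOR_RGB2BGR)[y0:y1,x0:x1]
    im=cv2.resize(im,None,fx=k,fy=k,interpolation=cv2.INTER_CUBIC)
    for pose,shape,z0 in items:
        for b in shape:
            q=((proj(p,pts(pose,b+[0,0,z0]))-[x0,y0]+.5)*k).astype(np.int32)
            for i in range(8):
                for j in(1,2,4):
                    if not i&j: cv2.line(im,tuple(map(int,q[i])),tuple(map(int,q[i|j])),(0,0,255),1)
    cv2.imwrite('pics/'+fn,im)
JIG=[box(-.12,.17,-.065,.065,0,.012),box(-.12,.03,-.0205,.0205,.012,.012),box(.105,.165,-.04,.04,.012,.05),box(.03,.04,-.04,.04,.014,.058)]
TR=[box(-.06,.06,-.085,.085,0,.04)]
E
python3 - <<'E'
from ov import *
T=shot('top');C=shot('scene')
it=[((.5025,-.0877,.128),BR,0),((.5184,-.1914,-.27),WH,0),((.5047,-.2985,-.28),WH,0),((.5426,.1552,-.2895),JIG,0),((.6495,-.136,-.0104),TR,0)]
overlay(T,it,(215,165,475,330),3,'ov_t.png'); overlay(C,it,(160,180,400,320),3.3,'ov_c.png')
E
```

```text
(no output)
```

View pics/ov_t.png

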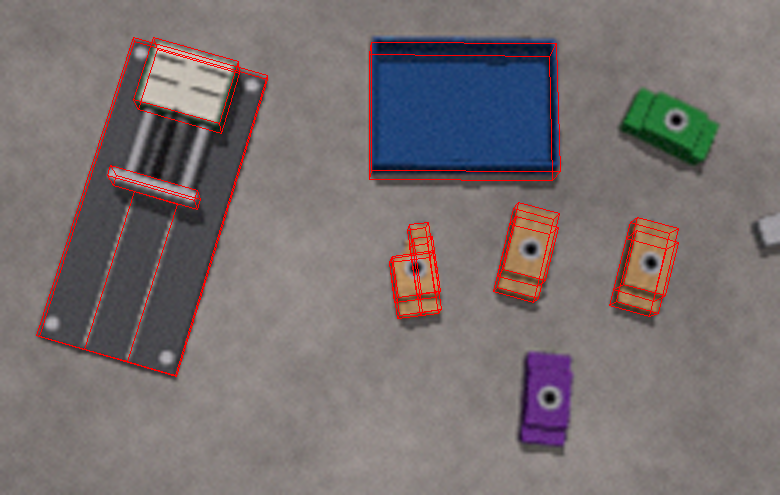

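View pics/ov_c.png

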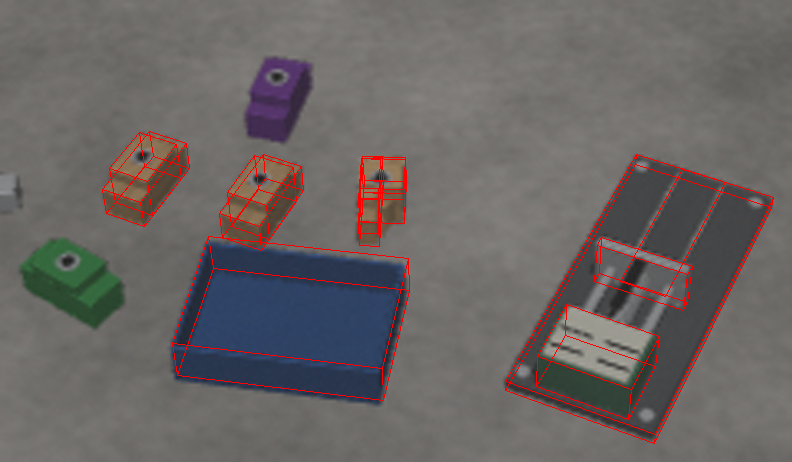

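```bash
cat > plan.py <<'E'
from h import *
import sys
from scipy.spatial.transform import Rotation as Ro
def plan(wps,maxd=.055,maxa=9.5,start=None):
    """wps: list of (x,y,z,yaw of tool x deg)"""
    o=env.get_obs(); p=np.array(o['tool_pos']);R=Ro.from_quat(o['ee_rot'])
    X=R.as_matrix()[:,0]; print('t',round(o['t'],2),'pos',p.round(4),'yaw',round(np.degrees(np.arctan2(X[1],X[0])),2),'zaxis',R.as_matrix()[:,2].round(3),'F',np.round(o['wrist_force'],1),'grip',round(o['grip_width']*8.54,2))
    for w in wps:
        md=w[4] if len(w)>4 else maxd
        P=np.array(w[:3]);a=np.radians(w[3]);c,s=np.cos(a),np.sin(a)
        cand=[]
        for sg in(1,-1):
            G=Ro.from_matrix(np.array([[sg*c,sg*s,0],[sg*s,-sg*c,0],[0,0,-1]]))
            cand.append((np.linalg.norm((R.inv()*G).as_rotvec()),G))
        G=min(cand,key=lambda q:q[0])[1]
        n=int(max(1,np.ceil(np.linalg.norm(P-p)/md-1e-6),np.ceil(np.degrees((R.inv()*G).magnitude())/maxa-1e-6)))
        p0=p.copy()
        print('->',w,n,'rows')
        for k in range(n):
            tgt=p+(P-p)/(n-k); d=R.inv().apply(tgt-p)*100; d=d.round(2)
            rv=np.degrees((R.inv()*G).as_rotvec())/(n-k); rv=rv.round(1)
            print(json.dumps(dict(tx=d[0],ty=d[1],tz=d[2],ax=rv[0],ay=rv[1],az=rv[2])))
            p=p+R.apply(d/100); R=R*Ro.from_rotvec(np.radians(rv))
E
python3 -c "
from plan import *
plan([(.4926,-.089,.12,97.3)])"
```

```text
t 2.05 pos [0.2379 0.6049 0.2314] yaw 68.53 zaxis [ 0.  0. -1.] F [ 0.4  0.4 -0.2] grip 8.55
-> (0.4926, -0.089, 0.12, 97.3) 14 rows
{"tx": -3.95, "ty": 3.51, "tz": 0.79, "ax": 0.0, "ay": -0.0, "az": -2.1}
{"tx": -4.07, "ty": 3.36, "tz": 0.8, "ax": 0.0, "ay": -0.0, "az": -2.1}
{"tx": -4.19, "ty": 3.21, "tz": 0.79, "ax": 0.0, "ay": -0.0, "az": -2.0}
{"tx": -4.3, "ty": 3.06, "tz": 0.8, "ax": 0.0, "ay": -0.0, "az": -2.1}
{"tx": -4.41, "ty": 2.9, "tz": 0.79, "ax": 0.0, "ay": -0.0, "az": -2.0}
{"tx": -4.51, "ty": 2.74, "tz": 0.8, "ax": 0.0, "ay": -0.0, "az": -2.1}
{"tx": -4.61, "ty": 2.58, "tz": 0.79, "ax": 0.0, "ay": -0.0, "az": -2.0}
{"tx": -4.7, "ty": 2.41, "tz": 0.8, "ax": 0.0, "ay": -0.0, "az": -2.1}
{"tx": -4.78, "ty": 2.24, "tz": 0.79, "ax": 0.0, "ay": -0.0, "az": -2.0}
{"tx": -4.86, "ty": 2.07, "tz": 0.8, "ax": 0.0, "ay": -0.0, "az": -2.1}
{"tx": -4.93, "ty": 1.9, "tz": 0.79, "ax": 0.0, "ay": -0.0, "az": -2.0}
{"tx": -4.99, "ty": 1.72, "tz": 0.8, "ax": 0.0, "ay": -0.0, "az": -2.1}
{"tx": -5.05, "ty": 1.54, "tz": 0.79, "ax": 0.0, "ay": -0.0, "az": -2.0}
{"tx": -5.1, "ty": 1.36, "tz": 0.8, "ax": 0.0, "ay": -0.0, "az": -2.1}
```

>>> {"op": "step_arm", "data": {
  "rows": [
    {"tx":-4,"ty":3.5,"tz":0.5,"az":-2},
    {"tx":-4,"ty":3.4,"tz":0.5,"az":-2},
    {"tx":-4.2,"ty":3.2,"tz":0.5,"az":-2},
    {"tx":-4.3,"ty":3,"tz":0.5,"az":-2},
    {"tx":-4.4,"ty":2.9,"tz":0.5,"az":-2},
    {"tx":-4.5,"ty":2.7,"tz":0.5,"az":-2},
    {"tx":-4.6,"ty":2.6,"tz":0.5,"az":-2},
    {"tx":-4.7,"ty":2.4,"tz":0.5,"az":-2},
    {"tx":-4.8,"ty":2.2,"tz":0.5,"az":-2},
    {"tx":-4.9,"ty":2,"tz":0.5,"az":-2},
    {"tx":-5,"ty":1.9,"tz":0.5,"az":-2},
    {"tx":-5,"ty":1.7,"tz":0.5,"az":-2}
  ],
  "jaw": 8.5
}}

```text
schema error: expected keys tx, ty, tz, ax, ay, az
```

```bash
python3 -c "
from plan import *
plan([(.4926,-.089,.08,97.3),(.4926,-.089,.08,97.3),(.4926,-.089,.01,97.3,.025)])"
```

```text
t 2.05 pos [0.2379 0.6049 0.2314] yaw 68.53 zaxis [ 0.  0. -1.] F [ 0.4  0.4 -0.2] grip 8.55
-> (0.4926, -0.089, 0.08, 97.3) 14 rows
{"tx": -3.95, "ty": 3.51, "tz": 1.08, "ax": 0.0, "ay": -0.0, "az": -2.1}
{"tx": -4.07, "ty": 3.36, "tz": 1.08, "ax": 0.0, "ay": -0.0, "az": -2.1}
{"tx": -4.19, "ty": 3.21, "tz": 1.08, "ax": 0.0, "ay": -0.0, "az": -2.0}
{"tx": -4.3, "ty": 3.06, "tz": 1.08, "ax": 0.0, "ay": -0.0, "az": -2.1}
{"tx": -4.41, "ty": 2.9, "tz": 1.08, "ax": 0.0, "ay": -0.0, "az": -2.0}
{"tx": -4.51, "ty": 2.74, "tz": 1.08, "ax": 0.0, "ay": -0.0, "az": -2.1}
{"tx": -4.61, "ty": 2.58, "tz": 1.08, "ax": 0.0, "ay": -0.0, "az": -2.0}
{"tx": -4.7, "ty": 2.41, "tz": 1.08, "ax": 0.0, "ay": -0.0, "az": -2.1}
{"tx": -4.78, "ty": 2.24, "tz": 1.08, "ax": 0.0, "ay": -0.0, "az": -2.0}
{"tx": -4.86, "ty": 2.07, "tz": 1.08, "ax": 0.0, "ay": -0.0, "az": -2.1}
{"tx": -4.93, "ty": 1.9, "tz": 1.08, "ax": 0.0, "ay": -0.0, "az": -2.0}
{"tx": -4.99, "ty": 1.72, "tz": 1.08, "ax": 0.0, "ay": -0.0, "az": -2.1}
{"tx": -5.05, "ty": 1.54, "tz": 1.08, "ax": 0.0, "ay": -0.0, "az": -2.0}
{"tx": -5.1, "ty": 1.36, "tz": 1.09, "ax": 0.0, "ay": -0.0, "az": -2.1}
-> (0.4926, -0.089, 0.08, 97.3) 1 rows
{"tx": 0.0, "ty": 0.0, "tz": -0.0, "ax": 0.0, "ay": -0.0, "az": 0.0}
-> (0.4926, -0.089, 0.01, 97.3, 0.025) 3 rows
{"tx": 0.0, "ty": -0.0, "tz": 2.33, "ax": 0.0, "ay": -0.0, "az": 0.0}
{"tx": 0.0, "ty": -0.0, "tz": 2.33, "ax": 0.0, "ay": -0.0, "az": 0.0}
{"tx": 0.0, "ty": -0.0, "tz": 2.34, "ax": 0.0, "ay": -0.0, "az": 0.0}
```

All six keys are needed in every row.

>>> {"op": "step_arm", "data": {
  "rows": [
    {"tx":-4,"ty":3.5,"tz":0.5,"ax":0,"ay":0,"az":-2},
    {"tx":-4,"ty":3.4,"tz":0.5,"ax":0,"ay":0,"az":-2},
    {"tx":-4.2,"ty":3.2,"tz":0.5,"ax":0,"ay":0,"az":-2},
    {"tx":-4.3,"ty":3,"tz":0.5,"ax":0,"ay":0,"az":-2},
    {"tx":-4.4,"ty":2.9,"tz":0.5,"ax":0,"ay":0,"az":-2},
    {"tx":-4.5,"ty":2.7,"tz":0.5,"ax":0,"ay":0,"az":-2},
    {"tx":-4.6,"ty":2.6,"tz":0.5,"ax":0,"ay":0,"az":-2},
    {"tx":-4.7,"ty":2.4,"tz":0.5,"ax":0,"ay":0,"az":-2},
    {"tx":-4.8,"ty":2.2,"tz":0.5,"ax":0,"ay":0,"az":-2},
    {"tx":-4.9,"ty":2,"tz":0.5,"ax":0,"ay":0,"az":-2},
    {"tx":-5,"ty":1.9,"tz":0.5,"ax":0,"ay":0,"az":-2},
    {"tx":-5,"ty":1.7,"tz":0.5,"ax":0,"ay":0,"az":-2}
  ],
  "jaw": 8.5
}}

```text
t: 3.55
tool_pos: [0.463, -0.002, 0.1702]
ee_rot: [0.683, 0.731, 0.007, -0.0]
wrist_force: [1.2, 1.2, 0.2]
grip_width: 0.996
```

```bash
python3 -c "
from plan import *
plan([(.4926,-.089,.08,97.3),(.4926,-.089,.08,97.3),(.4926,-.089,.01,97.3,.025)])"
```

```text
t 3.55 pos [ 0.463  -0.002   0.1702] yaw 93.9 zaxis [ 0.009  0.011 -1.   ] F [1.2 1.2 0.2] grip 8.51
-> (0.4926, -0.089, 0.08, 97.3) 3 rows
{"tx": -2.99, "ty": 0.76, "tz": 2.98, "ax": 0.2, "ay": -0.2, "az": -1.1}
{"tx": -2.99, "ty": 0.71, "tz": 2.99, "ax": 0.2, "ay": -0.2, "az": -1.2}
{"tx": -3.0, "ty": 0.66, "tz": 3.0, "ax": 0.2, "ay": -0.2, "az": -1.1}
-> (0.4926, -0.089, 0.08, 97.3) 1 rows
{"tx": -0.0, "ty": -0.0, "tz": 0.0, "ax": -0.0, "ay": 0.0, "az": -0.0}
-> (0.4926, -0.089, 0.01, 97.3, 0.025) 3 rows
{"tx": 0.0, "ty": -0.0, "tz": 2.33, "ax": -0.0, "ay": 0.0, "az": -0.0}
{"tx": 0.0, "ty": -0.0, "tz": 2.34, "ax": -0.0, "ay": 0.0, "az": -0.0}
{"tx": 0.0, "ty": -0.0, "tz": 2.33, "ax": -0.0, "ay": 0.0, "az": -0.0}
```

Tracking is good.

>>> {"op": "step_arm", "data": {
  "rows": [
    {"tx":-3,"ty":0.8,"tz":3,"ax":0.2,"ay":-0.2,"az":-1.1},
    {"tx":-3,"ty":0.7,"tz":3,"ax":0.2,"ay":-0.2,"az":-1.1},
    {"tx":-3,"ty":0.7,"tz":2.8,"ax":0.2,"ay":-0.2,"az":-1.1},
    {"tx":0,"ty":0,"tz":0,"ax":0,"ay":0,"az":0}
  ]
}}

```text
t: 4.05
tool_pos: [0.4968, -0.0966, 0.0809]
ee_rot: [0.663, 0.748, 0.001, 0.003]
wrist_force: [-0.1, 0.5, 0.1]
grip_width: 0.996
```

```bash
python3 -c "
from plan import *
plan([(.4926,-.089,.01,97.3,.025)])
from ov import *
T=shot('top')
overlay(T,[((.5025,-.0877,.128),BR,0)],(290,190,490,340),4,'a1.png')"
```

```text
t 4.05 pos [ 0.4968 -0.0966  0.0809] yaw 96.88 zaxis [ 0.005 -0.002 -1.   ] F [-0.1  0.5  0.1] grip 8.5
-> (0.4926, -0.089, 0.01, 97.3, 0.025) 3 rows
{"tx": 0.27, "ty": -0.12, "tz": 2.36, "ax": 0.1, "ay": 0.1, "az": -0.1}
{"tx": 0.27, "ty": -0.11, "tz": 2.37, "ax": 0.1, "ay": 0.0, "az": -0.2}
{"tx": 0.28, "ty": -0.11, "tz": 2.36, "ax": 0.1, "ay": 0.1, "az": -0.1}
```

View pics/a1.png

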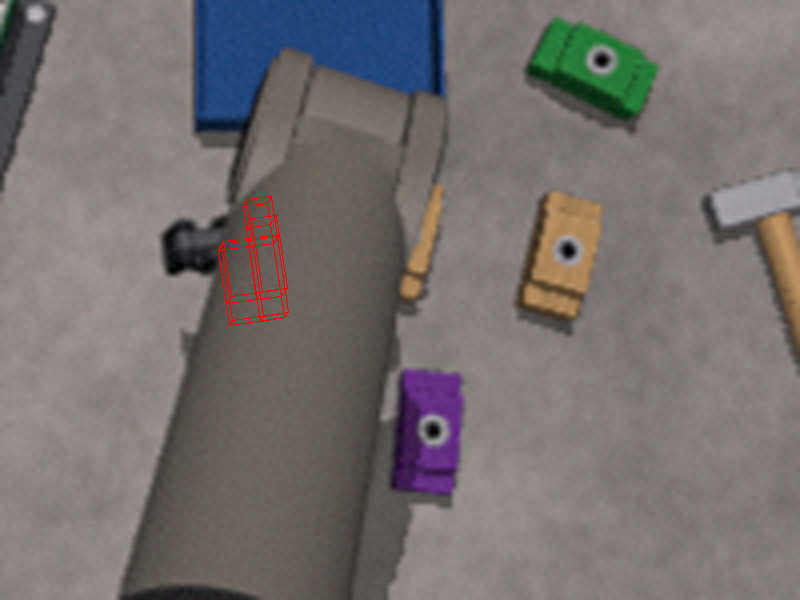

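The arm hides the block in this view; what still shows is undisturbed. Descending.

>>> {"op": "step_arm", "data": {
  "rows": [
    {"tx":0.8,"ty":-0.3,"tz":1,"ax":0.2,"ay":0.2,"az":-0.4},
    {"tx":0,"ty":0,"tz":2,"ax":0,"ay":0,"az":0},
    {"tx":0,"ty":0,"tz":2,"ax":0,"ay":0,"az":0},
    {"tx":0,"ty":0,"tz":2,"ax":0,"ay":0,"az":0},
    {"tx":0,"ty":0,"tz":0,"ax":0,"ay":0,"az":0}
  ]
}}

```text
t: 4.72
tool_pos: [0.4951, -0.0777, 0.0124]
ee_rot: [0.656, 0.755, 0.006, 0.0]
wrist_force: [-0.3, 0.2, 0.1]
grip_width: 0.997
```

```bash
python3 -c "
from plan import *
plan([(.4926,-.089,.01,97.3,.025)])
from ov import *
T=shot('scene')
overlay(T,[((.5025,-.0877,.128),BR,0)],(160,160,360,310),4,'a2.png')"
```

```text
t 4.72 pos [ 0.4951 -0.0777  0.0124] yaw 98.07 zaxis [ 0.008  0.008 -1.   ] F [-0.3  0.2  0.1] grip 8.51
-> (0.4926, -0.089, 0.01, 97.3, 0.025) 1 rows
{"tx": -1.08, "ty": -0.41, "tz": 0.23, "ax": 0.5, "ay": -0.4, "az": 0.8}
```

View pics/a2.png

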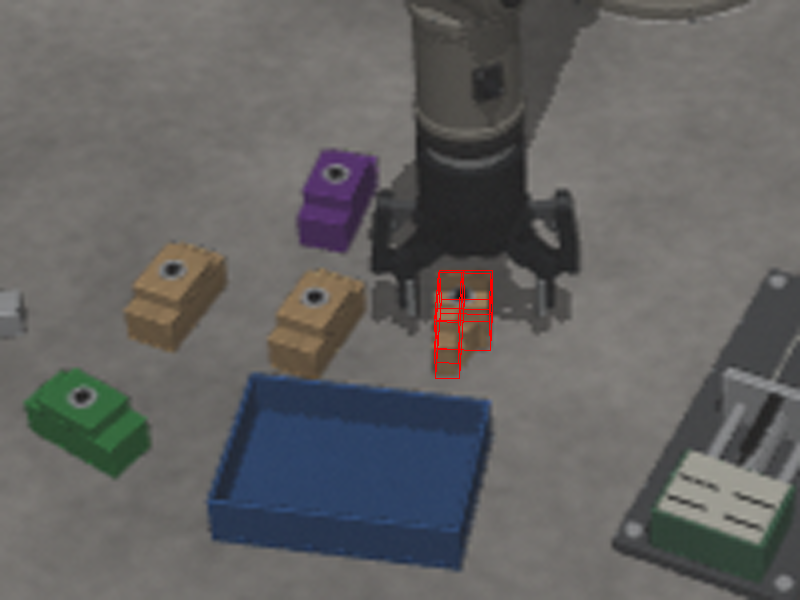

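Both fingers straddle the broken block, about 1 cm off centre. I'll correct that and close.

>>> {"op": "step_arm", "data": {
  "rows": [
    {"tx":-0.9,"ty":-0.3,"tz":0.2,"ax":0.4,"ay":-0.3,"az":0.7},
    {"tx":0,"ty":0,"tz":0,"ax":0,"ay":0,"az":0}
  ]
}}

```text
t: 5.03
tool_pos: [0.4955, -0.0871, 0.0128]
ee_rot: [0.66, 0.751, 0.003, 0.002]
wrist_force: [0.4, 0.3, -0.3]
grip_width: 0.998
```

>>> {"op": "step_arm", "data": {
  "rows": [
    {"tx":0,"ty":0,"tz":0,"ax":0,"ay":0,"az":0},
    {"tx":0,"ty":0,"tz":0,"ax":0,"ay":0,"az":0},
    {"tx":0,"ty":0,"tz":0,"ax":0,"ay":0,"az":0},
    {"tx":0,"ty":0,"tz":0,"ax":0,"ay":0,"az":0},
    {"tx":0,"ty":0,"tz":0,"ax":0,"ay":0,"az":0},
    {"tx":0,"ty":0,"tz":0,"ax":0,"ay":0,"az":0}
  ],
  "jaw": 2,
  "squeeze": 40
}}

```text
t: 5.78
tool_pos: [0.4965, -0.0873, 0.0139]
ee_rot: [0.66, 0.751, 0.004, 0.003]
wrist_force: [0.0, 0.2, 1.1]
grip_width: 0.434
```

```bash
python3 -c "
from plan import *
plan([(.4926,-.089,.12,97.3),(.64,-.136,.12,97.3)])"
```

```text
t 5.78 pos [ 0.4965 -0.0873  0.0139] yaw 97.37 zaxis [ 0.009  0.002 -1.   ] F [0.  0.2 1.1] grip 3.71
-> (0.4926, -0.089, 0.12, 97.3) 2 rows
{"tx": -0.05, "ty": -0.15, "tz": -5.31, "ax": 0.3, "ay": -0.0, "az": 0.0}
{"tx": -0.06, "ty": -0.18, "tz": -5.3, "ax": 0.2, "ay": -0.1, "az": 0.1}
-> (0.64, -0.136, 0.12, 97.3) 3 rows
{"tx": -2.17, "ty": 4.67, "tz": 0.0, "ax": 0.0, "ay": 0.0, "az": -0.0}
{"tx": -2.18, "ty": 4.68, "tz": 0.01, "ax": 0.0, "ay": 0.0, "az": -0.0}
{"tx": -2.17, "ty": 4.67, "tz": 0.0, "ax": 0.0, "ay": 0.0, "az": -0.0}
```

>>> {"op": "step_arm", "data": {
  "rows": [
    {"tx":0,"ty":0,"tz":-3,"ax":0.3,"ay":0,"az":0},
    {"tx":0,"ty":0,"tz":-4,"ax":0.2,"ay":0,"az":0},
    {"tx":0,"ty":0,"tz":-3,"ax":0,"ay":0,"az":0},
    {"tx":-1.5,"ty":3,"tz":0,"ax":0,"ay":0,"az":0},
    {"tx":-2,"ty":4,"tz":0,"ax":0,"ay":0,"az":0},
    {"tx":-1.5,"ty":4,"tz":0,"ax":0,"ay":0,"az":0},
    {"tx":-1,"ty":2,"tz":0,"ax":0,"ay":0,"az":0},
    {"tx":0,"ty":0,"tz":0,"ax":0,"ay":0,"az":0}
  ]
}}

```text
t: 6.78
tool_pos: [0.6338, -0.1297, 0.114]
ee_rot: [0.66, 0.752, -0.001, -0.003]
wrist_force: [-0.7, -0.3, -1.2]
grip_width: 0.437
```

```bash
python3 -c "
from plan import *
plan([(.64,-.136,.12,97.3),(.64,-.136,.022,97.3,.03)])
from ov import *
T=shot('scene')
overlay(T,[],(160,160,360,310),4,'a3.png')"
```

```text
t 6.78 pos [ 0.6338 -0.1297  0.114 ] yaw 97.47 zaxis [-0.005  0.003 -1.   ] F [-0.7 -0.3 -1.2] grip 3.73
-> (0.64, -0.136, 0.12, 97.3) 1 rows
{"tx": -0.7, "ty": 0.53, "tz": -0.6, "ax": -0.3, "ay": -0.2, "az": 0.2}
-> (0.64, -0.136, 0.022, 97.3, 0.03) 4 rows
{"tx": -0.0, "ty": 0.0, "tz": 2.45, "ax": 0.0, "ay": -0.0, "az": -0.0}
{"tx": -0.0, "ty": 0.0, "tz": 2.45, "ax": 0.0, "ay": -0.0, "az": -0.0}
{"tx": -0.0, "ty": 0.0, "tz": 2.45, "ax": 0.0, "ay": -0.0, "az": -0.0}
{"tx": -0.0, "ty": 0.0, "tz": 2.45, "ax": 0.0, "ay": -0.0, "az": -0.0}
```

View pics/a3.png

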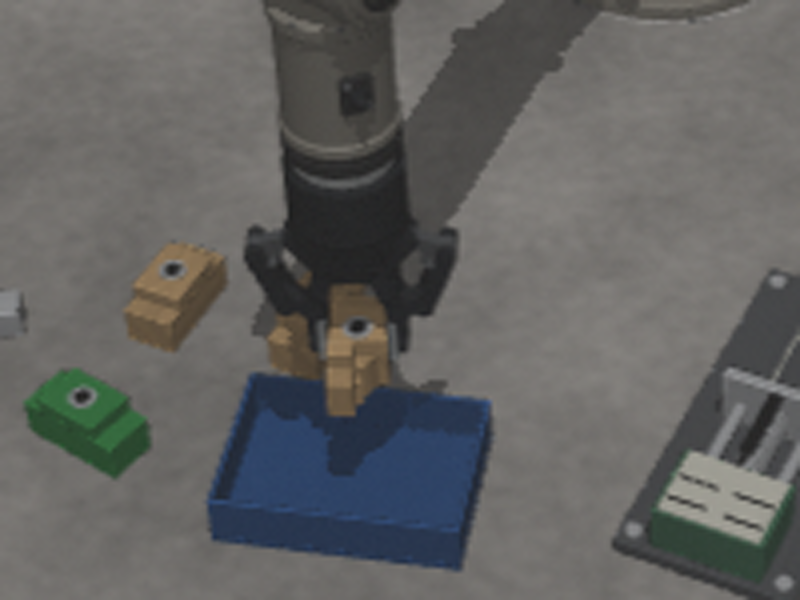

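The block is held over the tray. Lowering it in.

>>> {"op": "step_arm", "data": {
  "rows": [
    {"tx":-0.7,"ty":0.5,"tz":0,"ax":-0.3,"ay":-0.2,"az":0},
    {"tx":0,"ty":0,"tz":2.5,"ax":0,"ay":0,"az":0},
    {"tx":0,"ty":0,"tz":2.5,"ax":0,"ay":0,"az":0},
    {"tx":0,"ty":0,"tz":2.5,"ax":0,"ay":0,"az":0},
    {"tx":0,"ty":0,"tz":1,"ax":0,"ay":0,"az":0},
    {"tx":0,"ty":0,"tz":0,"ax":0,"ay":0,"az":0}
  ]
}}

```text
t: 7.58
tool_pos: [0.6365, -0.1356, 0.0284]
ee_rot: [0.66, 0.752, 0.001, -0.0]
wrist_force: [0.4, 0.6, -1.2]
grip_width: 0.439
```

>>> {"op": "step_arm", "data": {
  "rows": [
    {"tx":0,"ty":0,"tz":0.7,"ax":0,"ay":0,"az":0},
    {"tx":0,"ty":0,"tz":0,"ax":0,"ay":0,"az":0}
  ]
}}

```text
t: 7.82
tool_pos: [0.6369, -0.1358, 0.0226]
ee_rot: [0.66, 0.752, 0.002, 0.001]
wrist_force: [-0.5, 0.8, -1.0]
grip_width: 0.44
```

>>> {"op": "step_arm", "data": {
  "rows": [
    {"tx":0,"ty":0,"tz":0,"ax":0,"ay":0,"az":0},
    {"tx":0,"ty":0,"tz":0,"ax":0,"ay":0,"az":0},
    {"tx":0,"ty":0,"tz":0,"ax":0,"ay":0,"az":0},
    {"tx":0,"ty":0,"tz":0,"ax":0,"ay":0,"az":0},
    {"tx":0,"ty":0,"tz":-3,"ax":0,"ay":0,"az":0},
    {"tx":0,"ty":0,"tz":-4,"ax":0,"ay":0,"az":0},
    {"tx":0,"ty":0,"tz":-4,"ax":0,"ay":0,"az":0}
  ],
  "jaw": 6
}}

```text
t: 8.7
tool_pos: [0.6346, -0.1354, 0.133]
ee_rot: [0.66, 0.752, -0.0, -0.002]
wrist_force: [0.8, 0.4, 0.2]
grip_width: 0.697
```

```bash
python3 -c "
from plan import *
plan([(.5184,-.1914,.12,74.5),(.5184,-.1914,.012,74.5,.025)])
from ov import *
T=shot('scene')
overlay(T,[],(160,160,360,310),4,'a4.png')"
```

```text
t 8.7 pos [ 0.6346 -0.1354  0.133 ] yaw 97.45 zaxis [-0.003  0.002 -1.   ] F [0.8 0.4 0.2] grip 5.96
-> (0.5184, -0.1914, 0.12, 74.5) 3 rows
{"tx": -1.35, "ty": -4.08, "tz": 0.44, "ax": -0.1, "ay": -0.0, "az": 7.7}
{"tx": -1.88, "ty": -3.86, "tz": 0.43, "ax": -0.1, "ay": -0.1, "az": 7.6}
{"tx": -2.38, "ty": -3.58, "tz": 0.44, "ax": -0.0, "ay": -0.0, "az": 7.7}
-> (0.5184, -0.1914, 0.012, 74.5, 0.025) 5 rows
{"tx": -0.0, "ty": -0.0, "tz": 2.16, "ax": -0.0, "ay": -0.0, "az": -0.0}
{"tx": -0.0, "ty": -0.0, "tz": 2.16, "ax": -0.0, "ay": -0.0, "az": -0.0}
{"tx": -0.0, "ty": -0.0, "tz": 2.16, "ax": -0.0, "ay": -0.0, "az": -0.0}
{"tx": -0.0, "ty": -0.0, "tz": 2.16, "ax": -0.0, "ay": -0.0, "az": -0.0}
{"tx": -0.01, "ty": -0.0, "tz": 2.16, "ax": -0.0, "ay": -0.0, "az": -0.0}
```

View pics/a4.png

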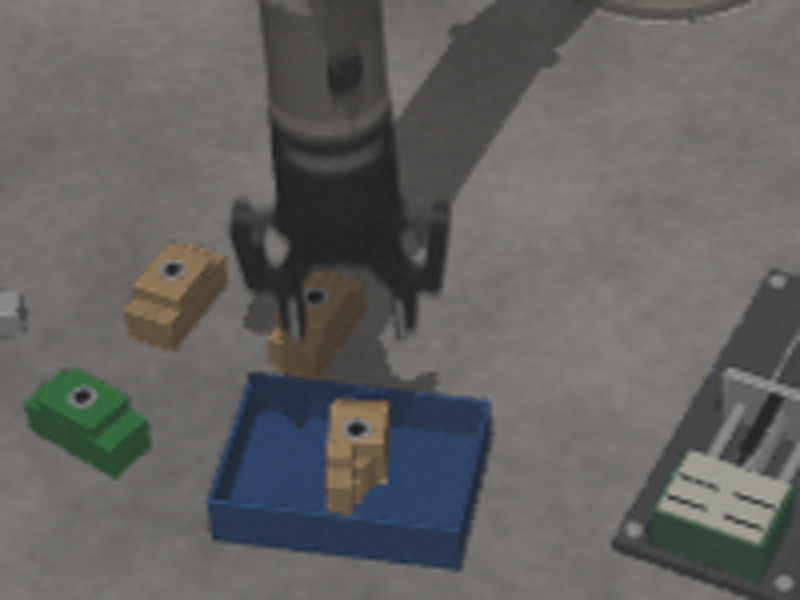

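The broken block lies flat in the tray. Next, the middle whole block.

>>> {"op": "step_arm", "data": {
  "rows": [
    {"tx":-1.4,"ty":-4,"tz":0.4,"ax":0,"ay":0,"az":7.6},
    {"tx":-1.9,"ty":-3.9,"tz":0.4,"ax":0,"ay":0,"az":7.6},
    {"tx":-2.4,"ty":-3.6,"tz":0.4,"ax":0,"ay":0,"az":7.6},
    {"tx":0,"ty":0,"tz":2,"ax":0,"ay":0,"az":0},
    {"tx":0,"ty":0,"tz":0,"ax":0,"ay":0,"az":0}
  ]
}}

```text
t: 9.38
tool_pos: [0.5215, -0.195, 0.1082]
ee_rot: [0.799, 0.601, 0.006, 0.004]
wrist_force: [0.6, 0.9, 0.0]
grip_width: 0.704
```

```bash
python3 -c "
from plan import *
plan([(.5184,-.1914,.075,74.5),(.5184,-.1914,.012,74.5,.025)])"
```

```text
t 9.38 pos [ 0.5215 -0.195   0.1082] yaw 73.91 zaxis [ 0.015  0.001 -1.   ] F [0.6 0.9 0. ] grip 6.01
-> (0.5184, -0.1914, 0.075, 74.5) 1 rows
{"tx": 0.24, "ty": -0.44, "tz": 3.32, "ax": 0.8, "ay": -0.3, "az": -0.6}
-> (0.5184, -0.1914, 0.012, 74.5, 0.025) 3 rows
{"tx": 0.0, "ty": -0.0, "tz": 2.1, "ax": -0.0, "ay": 0.0, "az": 0.0}
{"tx": 0.0, "ty": -0.0, "tz": 2.1, "ax": -0.0, "ay": 0.0, "az": 0.0}
{"tx": 0.01, "ty": -0.0, "tz": 2.1, "ax": -0.0, "ay": 0.0, "az": 0.0}
```

>>> {"op": "step_arm", "data": {
  "rows": [
    {"tx":0.2,"ty":-0.3,"tz":3,"ax":0.8,"ay":-0.3,"az":-0.5},
    {"tx":0,"ty":0,"tz":0,"ax":0,"ay":0,"az":0},
    {"tx":0,"ty":0,"tz":0,"ax":0,"ay":0,"az":0}
  ]
}}

```text
t: 9.75
tool_pos: [0.5227, -0.193, 0.0806]
ee_rot: [0.796, 0.605, 0.001, 0.002]
wrist_force: [0.1, 0.6, 0.4]
grip_width: 0.706
```

```bash
python3 -c "
from plan import *
plan([(.5184,-.1914,.075,74.5),(.5184,-.1914,.012,74.5,.025)])
from ov import *
T=shot('scene')
overlay(T,[],(160,160,360,310),4,'a5.png')"
```

```text
t 9.75 pos [ 0.5227 -0.193   0.0806] yaw 74.49 zaxis [ 0.005 -0.002 -1.   ] F [0.1 0.6 0.4] grip 6.03
-> (0.5184, -0.1914, 0.075, 74.5) 1 rows
{"tx": 0.04, "ty": -0.46, "tz": 0.56, "ax": 0.3, "ay": 0.0, "az": -0.0}
-> (0.5184, -0.1914, 0.012, 74.5, 0.025) 3 rows
{"tx": 0.0, "ty": 0.0, "tz": 2.1, "ax": -0.0, "ay": 0.0, "az": -0.0}
{"tx": 0.0, "ty": 0.0, "tz": 2.1, "ax": -0.0, "ay": 0.0, "az": -0.0}
{"tx": 0.0, "ty": 0.0, "tz": 2.1, "ax": -0.0, "ay": 0.0, "az": -0.0}
```

View pics/a5.png

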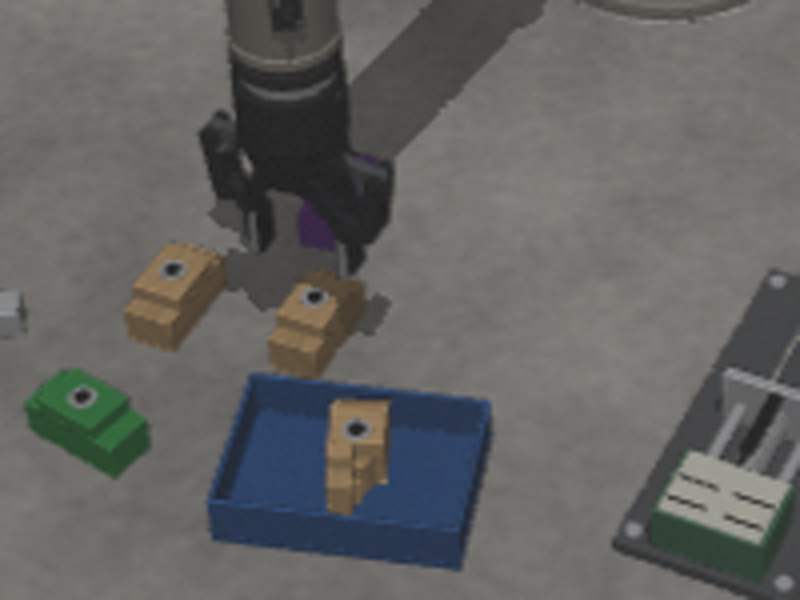

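>>> {"op": "step_arm", "data": {
  "rows": [
    {"tx":0,"ty":-0.5,"tz":1,"ax":0.3,"ay":0,"az":0},
    {"tx":0,"ty":0,"tz":2,"ax":0,"ay":0,"az":0},
    {"tx":0,"ty":0,"tz":2,"ax":0,"ay":0,"az":0},
    {"tx":0,"ty":0,"tz":2,"ax":0,"ay":0,"az":0},
    {"tx":0,"ty":0,"tz":0,"ax":0,"ay":0,"az":0}
  ]
}}

```text
t: 10.42
tool_pos: [0.5189, -0.1916, 0.0103]
ee_rot: [0.796, 0.605, 0.001, 0.001]
wrist_force: [-0.8, -0.0, 0.4]
grip_width: 0.703
```

```bash
python3 -c "
from plan import *
plan([(.5184,-.1914,.012,74.5,.025)])
from ov import *
T=shot('scene')
overlay(T,[],(160,160,360,310),4,'a6.png')"
```

```text
t 10.43 pos [ 0.5189 -0.1916  0.0103] yaw 74.51 zaxis [ 0.004 -0.    -1.   ] F [-0.8 -0.   0.4] grip 6.0
-> (0.5184, -0.1914, 0.012, 74.5, 0.025) 1 rows
{"tx": 0.01, "ty": -0.05, "tz": -0.17, "ax": 0.2, "ay": -0.0, "az": 0.0}
```

View pics/a6.png

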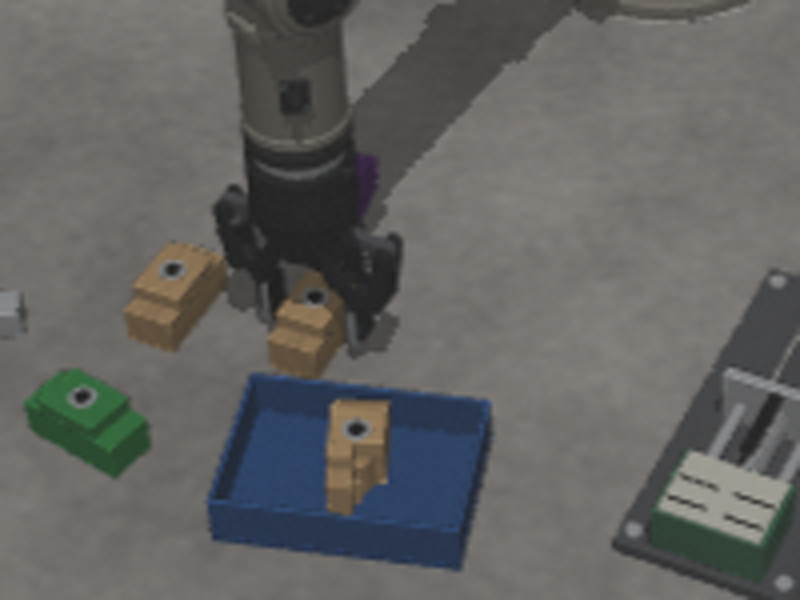

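The pose is centred on the block and the neighbouring block is clear. Closing.

>>> {"op": "step_arm", "data": {
  "rows": [
    {"tx":0,"ty":0,"tz":0,"ax":0,"ay":0,"az":0},
    {"tx":0,"ty":0,"tz":0,"ax":0,"ay":0,"az":0},
    {"tx":0,"ty":0,"tz":0,"ax":0,"ay":0,"az":0},
    {"tx":0,"ty":0,"tz":0,"ax":0,"ay":0,"az":0},
    {"tx":0,"ty":0,"tz":0,"ax":0,"ay":0,"az":0},
    {"tx":0,"ty":0,"tz":0,"ax":0,"ay":0,"az":0}
  ],
  "jaw": 2,
  "squeeze": 70
}}

```text
t: 11.22
tool_pos: [0.5211, -0.1925, 0.0136]
ee_rot: [0.796, 0.605, 0.003, 0.004]
wrist_force: [0.2, 0.4, -1.0]
grip_width: 0.434
```

```bash
python3 -c "
from plan import *
import numpy as np
a=-.2895;c,s=np.cos(a),np.sin(a)
g=lambda x,y:(.5426+c*x-s*y,.1552+s*x+c*y)
print(g(-.03,0))
x,y=g(-.03,0)
plan([(.5184,-.1914,.12,74.5),(x,y,.12,90+np.degrees(a))])"
```

```text
(np.float64(0.5138483980448356), np.float64(0.16376419202329046))
t 11.22 pos [ 0.5211 -0.1925  0.0136] yaw 74.5 zaxis [ 0.009 -0.002 -1.   ] F [ 0.2  0.4 -1. ] grip 3.7
-> (0.5184, -0.1914, 0.12, 74.5) 2 rows
{"tx": 0.02, "ty": -0.1, "tz": -5.32, "ax": 0.3, "ay": -0.0, "az": 0.0}
{"tx": 0.02, "ty": -0.12, "tz": -5.33, "ax": 0.2, "ay": -0.0, "az": 0.0}
-> (np.float64(0.5138483980448356), np.float64(0.16376419202329046), 0.12, np.float64(73.41287183096267)) 7 rows
{"tx": 4.87, "ty": -1.42, "tz": 0.0, "ax": 0.0, "ay": -0.0, "az": 0.2}
{"tx": 4.87, "ty": -1.44, "tz": 0.0, "ax": 0.0, "ay": -0.0, "az": 0.1}
{"tx": 4.86, "ty": -1.44, "tz": 0.0, "ax": 0.0, "ay": -0.0, "az": 0.2}
{"tx": 4.86, "ty": -1.46, "tz": 0.01, "ax": 0.0, "ay": -0.0, "az": 0.1}
{"tx": 4.86, "ty": -1.47, "tz": 0.0, "ax": 0.0, "ay": -0.0, "az": 0.2}
{"tx": 4.85, "ty": -1.48, "tz": 0.01, "ax": 0.0, "ay": -0.0, "az": 0.1}
{"tx": 4.85, "ty": -1.5, "tz": 0.0, "ax": 0.0, "ay": -0.0, "az": 0.2}
```

>>> {"op": "step_arm", "data": {
  "rows": [
    {"tx":0,"ty":0,"tz":-3,"ax":0.3,"ay":0,"az":0},
    {"tx":0,"ty":0,"tz":-4,"ax":0.2,"ay":0,"az":0},
    {"tx":0,"ty":0,"tz":-3.5,"ax":0,"ay":0,"az":0},
    {"tx":3,"ty":-0.9,"tz":0,"ax":0,"ay":0,"az":0.1},
    {"tx":4.9,"ty":-1.4,"tz":0,"ax":0,"ay":0,"az":0.2},
    {"tx":4.9,"ty":-1.4,"tz":0,"ax":0,"ay":0,"az":0.2},
    {"tx":4.9,"ty":-1.4,"tz":0,"ax":0,"ay":0,"az":0.2},
    {"tx":4.9,"ty":-1.5,"tz":0,"ax":0,"ay":0,"az":0.2},
    {"tx":4.9,"ty":-1.5,"tz":0,"ax":0,"ay":0,"az":0.2},
    {"tx":3.5,"ty":-1,"tz":0,"ax":0,"ay":0,"az":0},
    {"tx":1,"ty":0,"tz":0,"ax":0,"ay":0,"az":0},
    {"tx":0,"ty":0,"tz":0,"ax":0,"ay":0,"az":0}
  ]
}}

```text
t: 12.72
tool_pos: [0.5225, 0.148, 0.1217]
ee_rot: [0.803, 0.595, 0.001, 0.001]
wrist_force: [0.3, -0.7, -1.0]
grip_width: 0.43
```

```bash
python3 -c "
from plan import *
plan([(.5138,.1638,.12,73.4),(.5138,.1638,.03,73.4,.03)])
from ov import *
T=shot('scene')
overlay(T,[((.5426,.1552,-.2895),JIG,0)],(260,160,460,310),4,'a7.png')"
```

```text
t 12.72 pos [0.5225 0.148  0.1217] yaw 73.09 zaxis [ 0.002 -0.001 -1.   ] F [ 0.3 -0.7 -1. ] grip 3.67
-> (0.5138, 0.1638, 0.12, 73.4) 1 rows
{"tx": 1.25, "ty": -1.29, "tz": 0.16, "ax": 0.1, "ay": -0.0, "az": -0.3}
-> (0.5138, 0.1638, 0.03, 73.4, 0.03) 4 rows
{"tx": 0.0, "ty": -0.0, "tz": 2.25, "ax": 0.0, "ay": -0.0, "az": -0.0}
{"tx": 0.0, "ty": -0.0, "tz": 2.25, "ax": 0.0, "ay": -0.0, "az": -0.0}
{"tx": 0.0, "ty": -0.0, "tz": 2.25, "ax": 0.0, "ay": -0.0, "az": -0.0}
{"tx": 0.0, "ty": -0.01, "tz": 2.25, "ax": 0.0, "ay": -0.0, "az": -0.0}
```

View pics/a7.png

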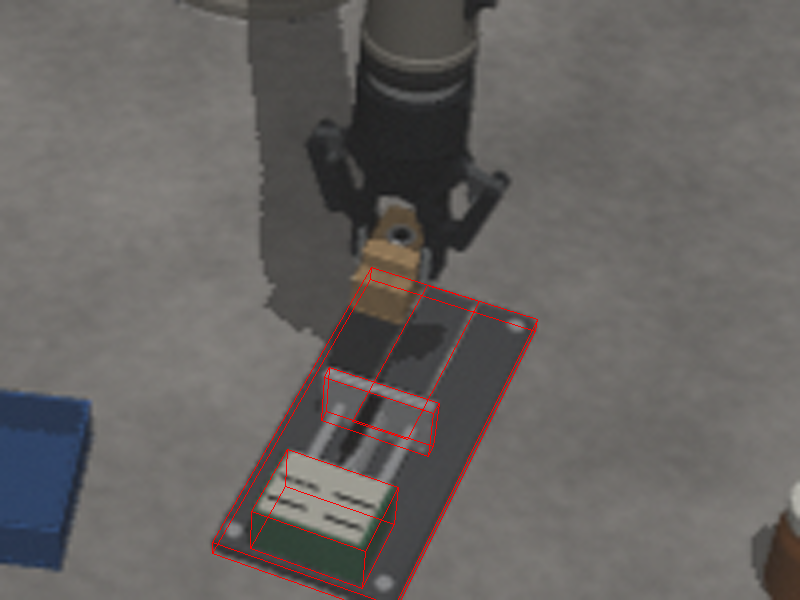

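>>> {"op": "step_arm", "data": {
  "rows": [
    {"tx":1.2,"ty":-1.3,"tz":0.5,"ax":0,"ay":0,"az":-0.3},
    {"tx":0,"ty":0,"tz":2.5,"ax":0,"ay":0,"az":0},
    {"tx":0,"ty":0,"tz":2.5,"ax":0,"ay":0,"az":0},
    {"tx":0,"ty":0,"tz":1.5,"ax":0,"ay":0,"az":0},
    {"tx":0,"ty":0,"tz":0,"ax":0,"ay":0,"az":0},
    {"tx":0,"ty":0,"tz":0,"ax":0,"ay":0,"az":0}
  ]
}}

```text
t: 13.52
tool_pos: [0.5121, 0.1597, 0.0498]
ee_rot: [0.805, 0.594, 0.0, 0.0]
wrist_force: [0.6, 1.3, -1.1]
grip_width: 0.432
```

```bash
python3 -c "
from plan import *
plan([(.5138,.1638,.027,73.4,.03)])
from ov import *
T=shot('scene');p=env.get_obs()['tool_pos']
overlay(T,[((.5426,.1552,-.2895),JIG,0),((p[0],p[1],-.2895),WH,p[2]-.0115)],(280,200,420,305),5.5,'a8.png')"
```

```text
t 13.53 pos [0.5121 0.1597 0.0498] yaw 72.84 zaxis [ 0.001 -0.    -1.   ] F [ 0.6  1.3 -1.1] grip 3.69
-> (0.5138, 0.1638, 0.027, 73.4, 0.03) 1 rows
{"tx": 0.44, "ty": 0.04, "tz": 2.28, "ax": 0.1, "ay": -0.0, "az": -0.6}
```

View pics/a8.png

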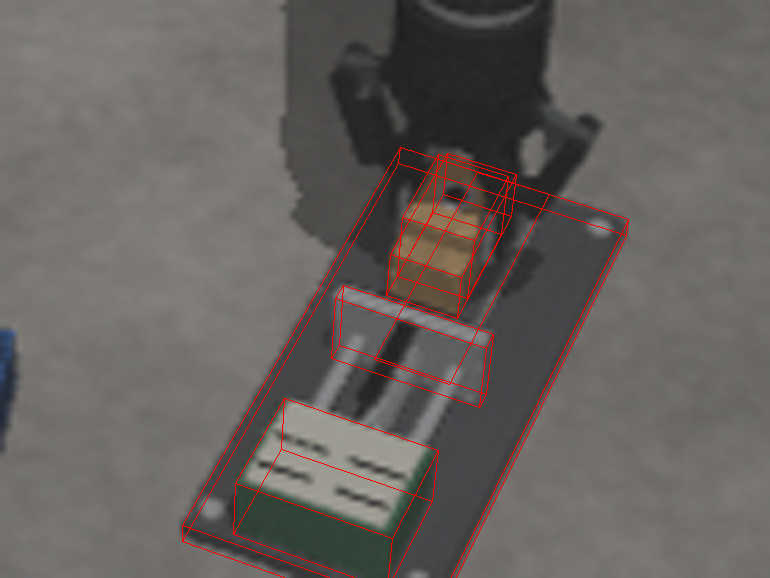

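>>> {"op": "step_arm", "data": {
  "rows": [
    {"tx":0.4,"ty":0,"tz":1,"ax":0,"ay":0,"az":-0.6},
    {"tx":0,"ty":0,"tz":0.8,"ax":0,"ay":0,"az":0},
    {"tx":0,"ty":0,"tz":0,"ax":0,"ay":0,"az":0}
  ]
}}

```text
t: 13.95
tool_pos: [0.5143, 0.1645, 0.0319]
ee_rot: [0.801, 0.598, 0.002, 0.001]
wrist_force: [-0.5, 0.3, -2.0]
grip_width: 0.432
```

```bash
python3 -c "
from plan import *
plan([(.5138,.1638,.025,73.4,.03)])"
```

```text
t 13.95 pos [0.5143 0.1645 0.0319] yaw 73.5 zaxis [ 0.004  0.001 -1.   ] F [-0.5  0.3 -2. ] grip 3.69
-> (0.5138, 0.1638, 0.025, 73.4, 0.03) 1 rows
{"tx": -0.08, "ty": -0.03, "tz": 0.69, "ax": 0.2, "ay": -0.1, "az": 0.1}
```

>>> {"op": "step_arm", "data": {
  "rows": [
    {"tx":0,"ty":0,"tz":0.4,"ax":0.2,"ay":0,"az":0},
    {"tx":0,"ty":0,"tz":0.2,"ax":0,"ay":0,"az":0},
    {"tx":0,"ty":0,"tz":0,"ax":0,"ay":0,"az":0}
  ]
}}

```text
t: 14.32
tool_pos: [0.5145, 0.1644, 0.0255]
ee_rot: [0.801, 0.598, 0.001, -0.001]
wrist_force: [0.3, 0.4, -1.6]
grip_width: 0.433
```

>>> {"op": "step_arm", "data": {
  "rows": [
    {"tx":0,"ty":0,"tz":0.15,"ax":0,"ay":0,"az":0},
    {"tx":0,"ty":0,"tz":0,"ax":0,"ay":0,"az":0}
  ]
}}

```text
t: 14.58
tool_pos: [0.5149, 0.1645, 0.0248]
ee_rot: [0.801, 0.598, 0.001, -0.001]
wrist_force: [-0.5, 0.5, -1.1]
grip_width: 0.434
```

```bash
python3 -c "
from plan import *
plan([(.5138,.1638,.024,73.4,.03)])"
```

```text
t 14.57 pos [0.5149 0.1645 0.0248] yaw 73.48 zaxis [ 0.001  0.003 -1.   ] F [-0.5  0.5 -1.1] grip 3.71
-> (0.5138, 0.1638, 0.024, 73.4, 0.03) 1 rows
{"tx": -0.1, "ty": -0.08, "tz": 0.08, "ax": -0.0, "ay": -0.2, "az": 0.1}
```

>>> {"op": "step_arm", "data": {
  "rows": [
    {"tx":-0.1,"ty":0.5,"tz":0.1,"ax":0,"ay":0,"az":0},
    {"tx":0,"ty":0.6,"tz":0.05,"ax":0,"ay":0,"az":0},
    {"tx":0,"ty":0.6,"tz":0,"ax":0,"ay":0,"az":0},
    {"tx":0,"ty":0.5,"tz":0,"ax":0,"ay":0,"az":0},
    {"tx":0,"ty":0,"tz":0,"ax":0,"ay":0,"az":0}
  ]
}}

```text
t: 15.2
tool_pos: [0.5244, 0.1624, 0.0257]
ee_rot: [0.8, 0.599, -0.007, -0.013]
wrist_force: [-0.4, -0.6, -1.1]
grip_width: 0.431
```

```bash
cat > st.py <<'E'
from plan import *
from ov import *
def st(fn=None,off=-.0015):
    plan([])
    o=env.get_obs();p=np.array(o['tool_pos']);a=-.2895;c,s=np.cos(a),np.sin(a);d=p[:2]-[.5426,.1552]
    F=o['wrist_force'];print('jig x,y mm',round(1e3*(c*d[0]+s*d[1]),1),round(1e3*(-s*d[0]+c*d[1]),1),'F along',round(c*F[0]+s*F[1],1),'lat',round(-s*F[0]+c*F[1],1))
    if fn:
        T=shot('scene'); overlay(T,[],(280,200,420,305),5.5,fn)
E
python3 -c "
from st import *
st('a9.png')"
```

```text
t 15.2 pos [0.5244 0.1624 0.0257] yaw 73.66 zaxis [-0.027  0.011 -1.   ] F [-0.4 -0.6 -1.1] grip 3.68
jig x,y mm -19.5 1.7 F along -0.2 lat -0.7
```

View pics/a9.png

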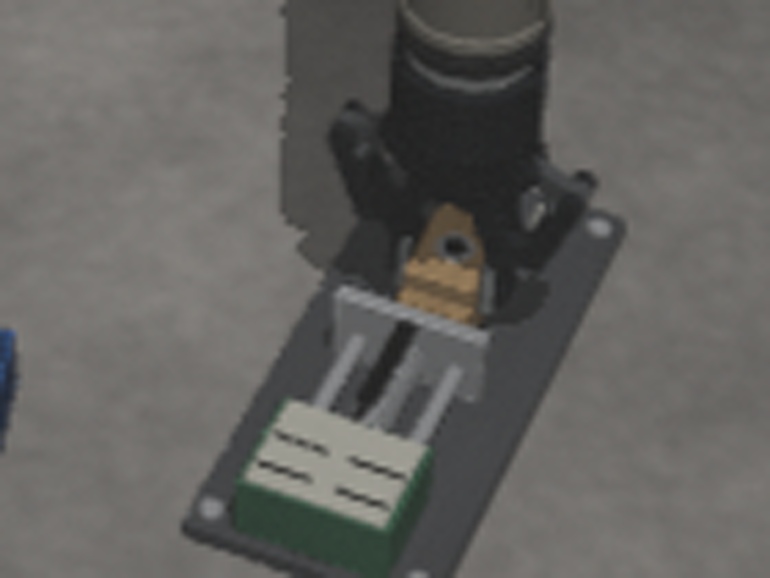

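```bash
cat >> st.py <<'E'
def goto(jx,jy,z,md=.01):
    a=-.2895;c,s=np.cos(a),np.sin(a)
    plan([(round(.5426+c*jx-s*jy,4),round(.1552+s*jx+c*jy,4),z,90+np.degrees(a),md)])
E
python3 -c "
from st import *
goto(-.005,0,.0245)"
```

```text
t 15.25 pos [0.5244 0.1624 0.0257] yaw 73.66 zaxis [-0.027  0.011 -1.   ] F [1.2 0.4 0. ] grip 3.68
-> (np.float64(0.5378), np.float64(0.1566), 0.0245, np.float64(73.41287183096267), 0.01) 2 rows
{"tx": -0.09, "ty": 0.73, "tz": 0.04, "ax": -0.8, "ay": -0.1, "az": 0.1}
{"tx": -0.09, "ty": 0.72, "tz": 0.05, "ax": -0.9, "ay": -0.1, "az": 0.2}
```

>>> {"op": "step_arm", "data": {
  "rows": [
    {"tx":-0.1,"ty":0.6,"tz":0.1,"ax":-1,"ay":-0.1,"az":0.1},
    {"tx":-0.1,"ty":0.6,"tz":0,"ax":-0.8,"ay":0,"az":0.1},
    {"tx":0,"ty":0,"tz":0,"ax":-0.3,"ay":0,"az":0}
  ]
}}

```text
t: 15.62
tool_pos: [0.5312, 0.1597, 0.025]
ee_rot: [0.801, 0.599, 0.0, -0.001]
wrist_force: [-0.5, -0.5, -1.1]
grip_width: 0.432
```

```bash
python3 -c "
from st import *
st();goto(.005,0,.0245)"
```

```text
t 15.62 pos [0.5312 0.1597 0.025 ] yaw 73.53 zaxis [-0.001  0.002 -1.   ] F [-0.5 -0.5 -1.1] grip 3.69
jig x,y mm -12.2 1.0 F along -0.3 lat -0.6
t 15.62 pos [0.5312 0.1597 0.025 ] yaw 73.53 zaxis [-0.001  0.002 -1.   ] F [-0.5 -0.5 -1.1] grip 3.69
-> (np.float64(0.5474), np.float64(0.1538), 0.0245, np.float64(73.41287183096267), 0.01) 2 rows
{"tx": -0.05, "ty": 0.86, "tz": 0.02, "ax": -0.0, "ay": -0.1, "az": 0.1}
{"tx": -0.05, "ty": 0.86, "tz": 0.03, "ax": -0.1, "ay": -0.0, "az": 0.0}
```

>>> {"op": "step_arm", "data": {
  "rows": [
    {"tx":-0.1,"ty":0.8,"tz":0.05,"ax":-0.3,"ay":0,"az":0},
    {"tx":0,"ty":0.8,"tz":0.05,"ax":-0.3,"ay":0,"az":0},
    {"tx":0,"ty":0.8,"tz":0,"ax":-0.3,"ay":0,"az":0}
  ]
}}

```text
t: 16.0
tool_pos: [0.5402, 0.1571, 0.0252]
ee_rot: [0.8, 0.6, -0.006, -0.008]
wrist_force: [-13.6, 3.0, 17.0]
grip_width: 0.433
```

```bash
python3 -c "
from st import *
st('b1.png');goto(.015,0,.0245)"
```

```text
t 16.0 pos [0.5402 0.1571 0.0252] yaw 73.7 zaxis [-0.019  0.005 -1.   ] F [-13.6   3.   17. ] grip 3.7
jig x,y mm -2.9 1.1 F along -13.9 lat -1.0
t 16.05 pos [0.5415 0.1567 0.0251] yaw 73.67 zaxis [-0.016  0.004 -1.   ] F [-11.3   1.8  13.9] grip 3.67
-> (np.float64(0.557), np.float64(0.1509), 0.0245, np.float64(73.41287183096267), 0.01) 2 rows
{"tx": -0.06, "ty": 0.83, "tz": 0.02, "ax": -0.5, "ay": 0.0, "az": 0.1}
{"tx": -0.06, "ty": 0.82, "tz": 0.02, "ax": -0.5, "ay": 0.0, "az": 0.2}
```

View pics/b1.png

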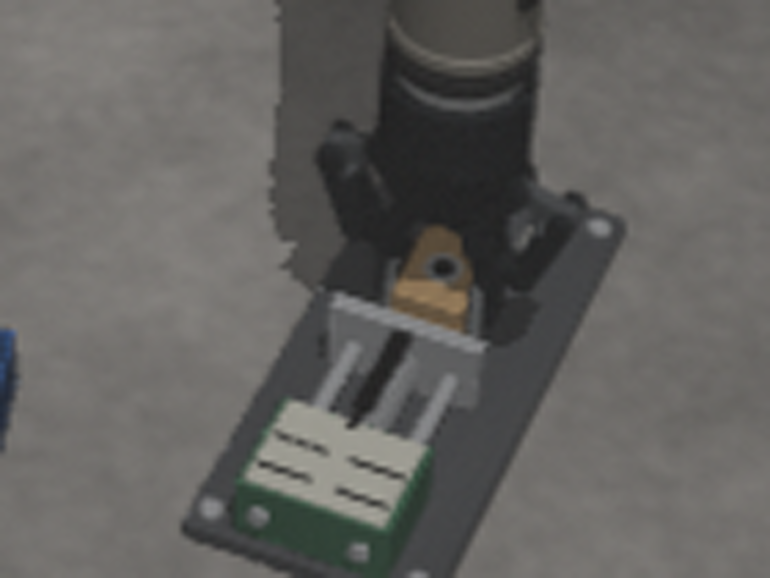

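Contact is made: the stop has moved back a few mm, but about 14 N of downforce is dragging on the plate. I'll ease up, level the tool and continue.

>>> {"op": "step_arm", "data": {
  "rows": [
    {"tx":-0.1,"ty":0.4,"tz":-0.1,"ax":-0.8,"ay":0,"az":0.1},
    {"tx":0,"ty":0.2,"tz":0,"ax":-0.4,"ay":0,"az":0}
  ]
}}

```text
t: 16.3
tool_pos: [0.544, 0.1553, 0.025]
ee_rot: [0.801, 0.599, -0.001, -0.0]
wrist_force: [-3.9, 1.1, 1.4]
grip_width: 0.432
```

```bash
python3 -c "
from st import *
st();goto(.015,0,.0245)"
```

```text
t 16.3 pos [0.544  0.1553 0.025 ] yaw 73.63 zaxis [-0.002 -0.    -1.   ] F [-3.9  1.1  1.4] grip 3.69
jig x,y mm 1.3 0.5 F along -4.0 lat -0.1
t 16.3 pos [0.544  0.1553 0.025 ] yaw 73.63 zaxis [-0.002 -0.    -1.   ] F [-3.9  1.1  1.4] grip 3.69
-> (np.float64(0.557), np.float64(0.1509), 0.0245, np.float64(73.41287183096267), 0.01) 2 rows
{"tx": -0.03, "ty": 0.69, "tz": 0.02, "ax": -0.0, "ay": 0.0, "az": 0.1}
{"tx": -0.03, "ty": 0.69, "tz": 0.02, "ax": -0.1, "ay": 0.1, "az": 0.1}
```

>>> {"op": "step_arm", "data": {
  "rows": [
    {"tx":0,"ty":0.7,"tz":-0.05,"ax":-0.5,"ay":0,"az":0.1},
    {"tx":0,"ty":0.7,"tz":-0.05,"ax":-0.5,"ay":0,"az":0.1},
    {"tx":0,"ty":0.4,"tz":0,"ax":-0.4,"ay":0,"az":0}
  ]
}}

```text
t: 16.68
tool_pos: [0.555, 0.1521, 0.0245]
ee_rot: [0.801, 0.598, 0.001, 0.004]
wrist_force: [-15.2, 4.1, 17.9]
grip_width: 0.43
```

```bash
python3 -c "
from st import *
st('b2.png');goto(.024,0,.0245)"
```

```text
t 16.68 pos [0.555  0.1521 0.0245] yaw 73.45 zaxis [ 0.006 -0.006 -1.   ] F [-15.2   4.1  17.9] grip 3.68
jig x,y mm 12.8 0.5 F along -15.7 lat -0.4
t 16.73 pos [0.555  0.1521 0.0245] yaw 73.46 zaxis [ 0.006 -0.006 -1.   ] F [-12.3   2.9  10.4] grip 3.72
-> (np.float64(0.5656), np.float64(0.1483), 0.0245, np.float64(73.41287183096267), 0.01) 2 rows
{"tx": -0.03, "ty": 0.56, "tz": 0.01, "ax": 0.2, "ay": 0.1, "az": 0.0}
{"tx": -0.03, "ty": 0.56, "tz": -0.0, "ax": 0.2, "ay": 0.1, "az": 0.0}
```

View pics/b2.png

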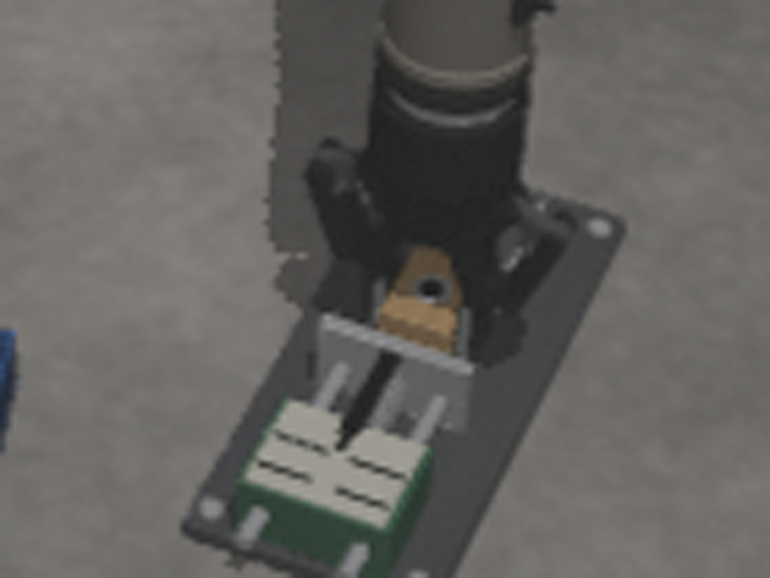

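The pointer tip is about level with the first mark, so the stop is at about 21 mm. Roughly 11 mm more, with slightly more lift.

>>> {"op": "step_arm", "data": {
  "rows": [
    {"tx":0,"ty":0.5,"tz":-0.1,"ax":0,"ay":0,"az":0},
    {"tx":0,"ty":0.5,"tz":-0.1,"ax":-0.2,"ay":0,"az":0},
    {"tx":0,"ty":0.3,"tz":0,"ax":-0.2,"ay":0,"az":0}
  ]
}}

```text
t: 17.1
tool_pos: [0.5578, 0.1511, 0.0248]
ee_rot: [0.801, 0.598, -0.005, -0.001]
wrist_force: [-12.2, 2.5, 14.7]
grip_width: 0.434
```

```bash
python3 -c "
from st import *
st('b3.png');goto(.024,0,.0245)"
```

```text
t 17.1 pos [0.5578 0.1511 0.0248] yaw 73.51 zaxis [-0.01  -0.005 -1.   ] F [-12.2   2.5  14.7] grip 3.71
jig x,y mm 15.7 0.4 F along -12.5 lat -1.1
t 17.15 pos [0.5578 0.1511 0.0249] yaw 73.51 zaxis [-0.01  -0.005 -1.   ] F [-11.3   1.8  10. ] grip 3.72
-> (np.float64(0.5656), np.float64(0.1483), 0.0245, np.float64(73.41287183096267), 0.01) 1 rows
{"tx": -0.05, "ty": 0.83, "tz": 0.04, "ax": -0.5, "ay": 0.4, "az": 0.1}
```

View pics/b3.png

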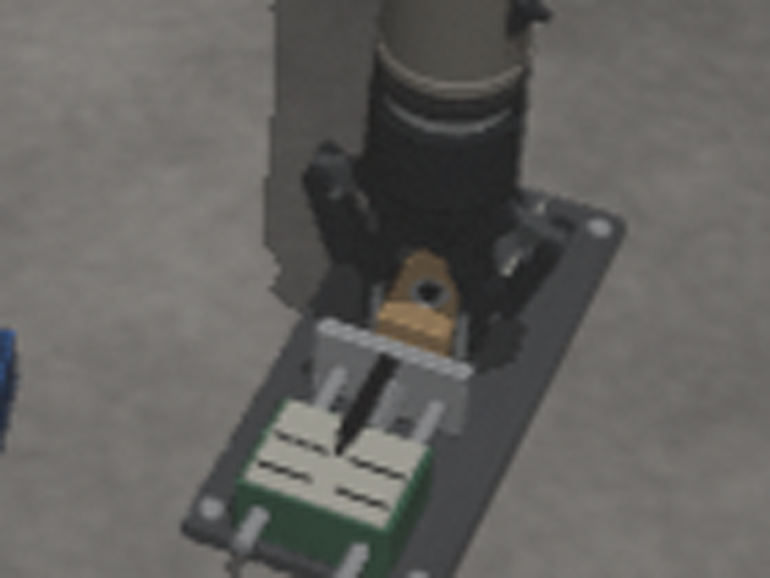

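The tip is just past the first mark. About 8 mm more.

>>> {"op": "step_arm", "data": {
  "rows": [
    {"tx":0,"ty":0.7,"tz":-0.15,"ax":-0.5,"ay":0.2,"az":0.1},
    {"tx":0,"ty":0.6,"tz":-0.1,"ax":-0.4,"ay":0,"az":0}
  ]
}}

```text
t: 17.4
tool_pos: [0.5622, 0.1498, 0.0251]
ee_rot: [0.801, 0.598, -0.006, -0.002]
wrist_force: [-12.6, 4.3, 8.0]
grip_width: 0.435
```

```bash
python3 -c "
from st import *
st('b4.png');goto(.024,0,.0245)"
```

```text
t 17.4 pos [0.5622 0.1498 0.0251] yaw 73.47 zaxis [-0.012 -0.004 -1.   ] F [-12.6   4.3   8. ] grip 3.71
jig x,y mm 20.3 0.4 F along -13.3 lat 0.5
t 17.45 pos [0.5624 0.1497 0.0251] yaw 73.47 zaxis [-0.012 -0.004 -1.   ] F [-12.2   3.4   4.3] grip 3.69
-> (np.float64(0.5656), np.float64(0.1483), 0.0245, np.float64(73.41287183096267), 0.01) 1 rows
{"tx": -0.04, "ty": 0.35, "tz": 0.06, "ax": -0.6, "ay": 0.4, "az": 0.1}
```

View pics/b4.png

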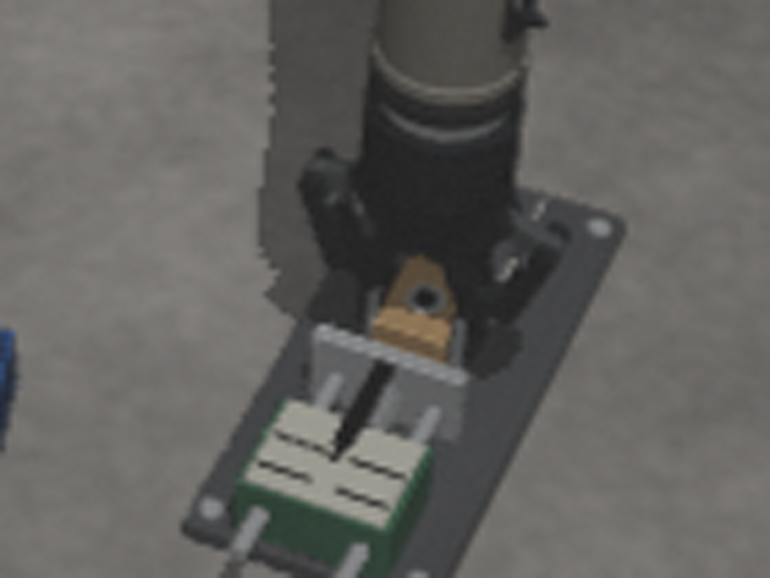

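>>> {"op": "step_arm", "data": {
  "rows": [
    {"tx":0,"ty":0.7,"tz":-0.1,"ax":-0.6,"ay":0.2,"az":0.1},
    {"tx":0,"ty":0.6,"tz":-0.05,"ax":-0.4,"ay":0,"az":0}
  ]
}}

```text
t: 17.7
tool_pos: [0.5655, 0.1489, 0.0251]
ee_rot: [0.802, 0.598, -0.007, -0.004]
wrist_force: [-17.3, 4.2, 15.1]
grip_width: 0.432
```

```bash
python3 -c "
from st import *
st('b5.png')
st()
T=shot('top');o=env.get_obs()['tool_pos']
overlay(T,[((.5426,.1552,-.2895),JIG,0)],(215,165,375,285),5,'b5t.png')"
```

```text
t 17.7 pos [0.5655 0.1489 0.0251] yaw 73.44 zaxis [-0.016 -0.002 -1.   ] F [-17.3   4.2  15.1] grip 3.69
jig x,y mm 23.7 0.5 F along -17.7 lat -0.9
t 17.75 pos [0.5655 0.1488 0.0251] yaw 73.44 zaxis [-0.017 -0.002 -1.   ] F [-14.5   3.8  10.3] grip 3.69
jig x,y mm 23.8 0.5 F along -15.0 lat -0.5
```

View pics/b5.png

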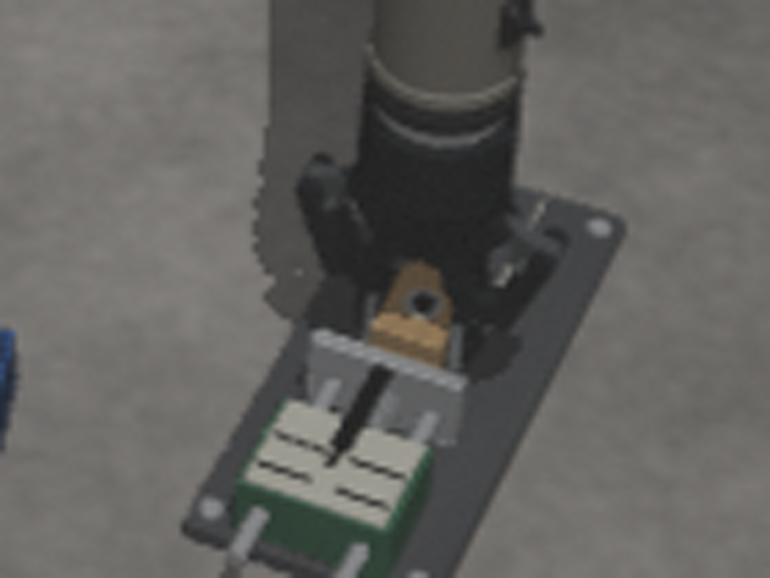

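View pics/b5t.png

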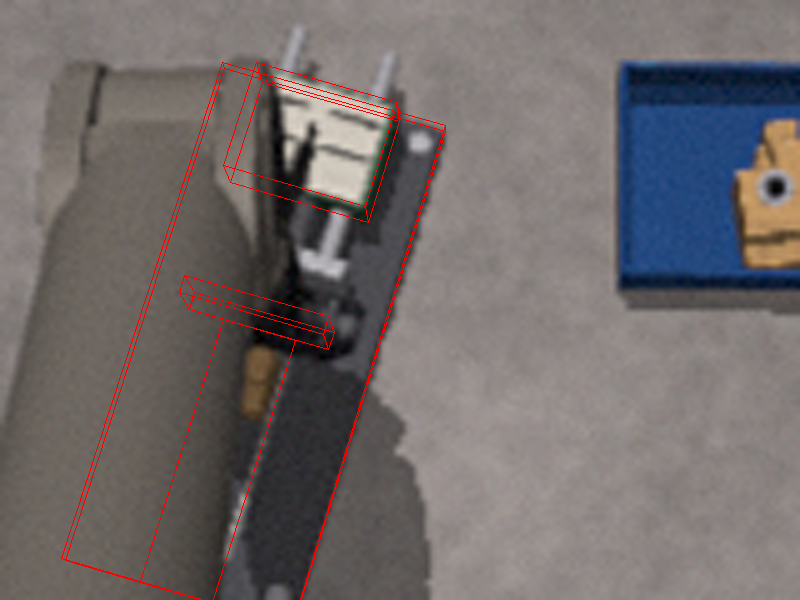

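```bash
python3 -c "
from st import *
st()
C=shot('scene');J=(.5426,.1552,-.2895)
a=J[2];s=.031
def P(x,y=0): return (J[0]+np.cos(a)*x-np.sin(a)*y,J[1]+np.sin(a)*x+np.cos(a)*y,a)
overlay(C,[(P(s),[box(.03,.04,-.04,.04,.014,.058)],0),(P(s-.01),WH,.012),(P(0),[box(.105,.165,-.04,.04,.012,.05),box(-.12,.17,-.065,.065,.012,.012)],0)],(300,215,400,290),8,'b6.png')
st()"
```

```text
t 17.8 pos [0.5655 0.1488 0.0251] yaw 73.44 zaxis [-0.016 -0.002 -1.   ] F [-15.8   4.1  11.8] grip 3.69
jig x,y mm 23.8 0.4 F along -16.3 lat -0.5
t 17.85 pos [0.5655 0.1488 0.0251] yaw 73.44 zaxis [-0.016 -0.002 -1.   ] F [-14.3   4.   11. ] grip 3.72
jig x,y mm 23.8 0.4 F along -14.9 lat -0.3
```

View pics/b6.png

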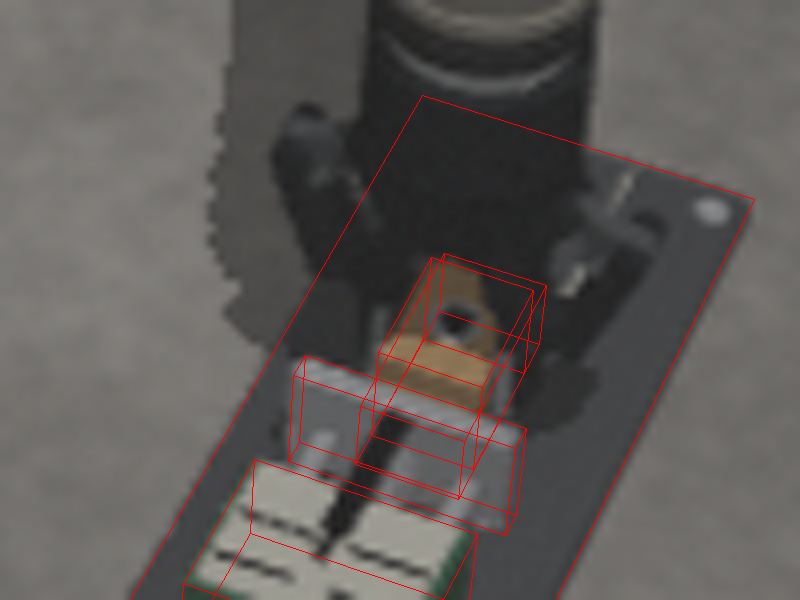

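The overlay puts the stop at about 31 mm, with the block flat, square and centred. The pose stayed steady over repeated readings. Handing in.

```bash
python3 -c "
from st import *
print(env.job_done())
st('end.png')"
```

```text
the job is handed in; nothing more can be done
None
the job is handed in; nothing more can be done
```

I put the broken block in the scrap tray and let it go. One whole block is now in the jig, gripped and pressed on the sprung stop, and the job is handed in at about 18 s. No verdict is reported, and no picture could be taken after hand-in.

**Last checks**
- **Stop:** the picture overlay puts it at about 31 mm, with the pointer tip between the two marks. That is about 9 N from the spring.
- **Block:** the overlay shows it down on the plate and square. The tool is 0.5 mm off the centre line and tilted about 0.016 rad. The grip is firm, and the pose held steady over the last few readings.
- **Broken block:** it lay flat and free in the tray in the last top view.
- **Other things:** the arm kept clear of the other whole block, mallet, jar and pliers. I made no separate final measurement of where they stand.

**Disagreement:** the wrist force along the push read about 15 N, more than the spring's 9 N. I put the difference down to drag on the base plate, since the wrist also read about 11 N vertically (block pressing on the plate). I could not measure the force on the stop plate directly.

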